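# Fetch the probe thermometer out of the blocked display case

### The arm

A 6-joint arm with a two-finger parallel gripper is mounted at the origin on a cart in front of the work surface, level with it; the furniture and walls round the work are solid. World frame = base frame: x ahead of the robot, y to its left, z up, the work surface at z = 0. Lengths are in m, angles in degrees, forces in N, time in s.
With the tool pointing down it reaches from about 0.4 to 0.825 m from the base axis. Payload 7 kg.
Tool frame: the origin (TCP) lies between the finger pads; the fingertips stand 25 mm ahead of it and the grasp point (between the pads) lies 6 mm ahead of it; z points along the fingers, y is the line along which they close (so a half turn about z gives the same grasp; the last joint's range is limited). The gripper opens to 88 mm and grips with 3 to 60 N. Pads are 19 mm wide; open, the fingers measure 130 mm over their backs; the gripper's body (78 mm by 193 mm) begins 47 mm behind the grasp point.
Start: joints at [-56.259, 20.546, 0.682, 0, -70.136, -16.507], TCP at [0.2, -0.645, 0.252] pointing down, gripper open.
Joint ranges: [-176.03, 176.03], [-82.01, 121.73], [-58.28, 71.71], [-173.87, 95.51], [-174.79, -0.11], [-173.66, 173.66]. Speed limits (degrees/s): [136.94, 136.94, 172.46, 180, 180, 180].

### API

Orientations are given as [roll, pitch, yaw] about the fixed x, y, z axes, in that order (R = Rz(yaw) Ry(pitch) Rx(roll)).
In Python, from plant import r gives the robot as it stands.
- The arm moves only by the shell command python3 -m crank 'ROWS' [FORCE]. ROWS is JSON, a list of rows, each a list of 3 entries, a list of its own where there are three numbers: the turn, a rotation vector about the tool's x, y, z in degrees, then the shift along the tool's x, y, z in cm, then the closure, from -1 (fully open) to 1 (shut). In form: [[[wx, wy, wz], [dx, dy, dz], fingers], ...]. A call has 1 to 8 rows; each row shifts and turns the commanded pose from where the row before left it, along the tool's axes as they then stand; what a row does not reach is not made up. A row lasts 1/10 s, in which the tool goes at most 50 mm and 8.59 degrees, less where a joint would pass 70% of its speed; a pose out of reach is approached as far as the arm can. A call with a gripper value outside its range is refused whole. The fingers move at their own pace and stop on an object; FORCE is the grip in N (left out, the last holds). Time passes only in rows, so rows that do not move let the fingers close. It gives the time, the measured TCP pose, the force, the opening and the grip force at its end, in the units of the state.
- r.get_state(): the state, without advancing time (a new reading comes with each control period).
- r.capture(name): name is "side" or "top"; returns a dict with "color" (480x640x3 uint8, red, green, blue), "range_z" (480x640 float32, m along the optical axis (not along the pixel's ray), 0 where there is no reading), "intrinsics" (3x3 intrinsics, pixels), "world_from_camera" (4x4, takes a point from camera to world coordinates). Camera axes: x right, y down, z forward; pixel columns grow to the right and rows downward; lengths in m; the calibration is good to about 2 mm. A picture is of the moment at which its call begins.
- r.close_job(): hands the job in; it is judged then, once.
The state is a dict: "time_s": time; "joints": joint angles; "qd": joint speeds; "joint_torque": joint torques, N m; "tcp_pos": TCP position; "eef_rot": TCP orientation; "contact_force": force on the tool from outside, world axes, zero at the start; "moment": the same for the moment, N m; "gripper_width": finger opening in m; "gripper_force": force on a finger pad.
Only numpy, scipy, OpenCV 4.12 (cv2) and the standard library are available. Lean on these libraries where they do the work, as an engineer would, in place of code of your own. Each camera call takes 0.05 s, during which the arm holds its last target. There are 200 camera calls.

### The job

The probe thermometer lies in the pull-out tray of the clear display case, but the pepper mill, the price card and the honey jar stand in front of it. Clear all three onto the free half of the wire cutter's wooden board (right of the wire), pull the tray out, and lay the thermometer flat lengthwise on the free strip of the marble slab beside the cheese. Then push the tray fully shut and stand the mill, the card and the jar back where each stood, upright, the card parallel to the case front as before.

Things in the scene. Friction and masses are not known exactly. Their poses are not given: they have to be found in the camera images.
- mill_mid (a point): pepper mill, turned brown wood, 58 mm in diameter and 150 mm high, loose, standing. Point: on its axis, half-way up (75 mm above its foot); z up. Round head 50 mm in diameter from 109 to 139 mm above the foot (good to grasp), small metal knob on top. 0.18 kg.
- price_card_mid (a point): price card: black card 70 mm wide, 4 mm thick, in a light wooden foot 24 mm deep, 62 mm wide and 16 mm high; 64 mm high in all; loose, standing. Point: its centre, 32 mm above the surface it stands on; x: through the thickness of the card, y: along its width, z up. The card (from 16 mm up) or the foot can be pinched across x. 0.06 kg.
- honey_jar_mid (a point): small amber honey jar with a brass-coloured lid, round, 54 mm in diameter, 84 mm high, loose, standing. Point: on its axis, half-way up (42 mm above its foot); z up. 0.22 kg.
- thermometer_mid (a point): probe thermometer, 170 mm long, lying flat in the tray under the clear hood, loose, 0.07 kg; white head 24 mm wide, 70 mm long, 14 mm high, and a thin steel probe. Point: the middle of its length, 7 mm above what it lies on; y: along it towards the head (head centre 50 mm from the point along +y); x: across the head; z up. Grasp the head across x.
- tray_handle (a point): middle of the steel bar handle of the pull-out tray. The bar is 10 mm thick, 90 mm long, level, along y, 52 mm above the counter, its centre 42 mm in front of the tray's wooden front panel (12 mm thick, its top 79 mm above the counter). x points into the case (the tray pulls out along -x), y along the bar, z up. Can be pinched from above across x.
- tray (a joint): travel of the tray in m: 0 shut, grows as it is pulled out, stop at 0.125. It slides with about 2 N of friction, has no spring and stays where it is left.
- cutter_board (a point): middle of the free half (right of the wire) of the wire cutter's wooden board, on its top, 27 mm above the counter. Axes: x ahead of the robot, y to the left. The free half reaches 100 mm in x and 90 mm in y either way from the point. The cutter's thin arm, at most 94 mm above the counter, runs along x about 105 mm to the left (+y) of the point. Fixed.
- slab_strip (a point): middle of the free strip of the white marble slab, on its top (8 mm above the counter). x: along the strip and the slab's long side, y: towards the wedge of cheese on the slab, z up. Slab 225 x 165 mm, fixed; the strip is 225 mm long and reaches 34 mm to -y (slab's edge) and 45 mm to +y (cheese). The cheese is fixed, 56 mm high, its wide end towards -x, its tip towards +x.
- case: display case, fixed: oak base, clear hood, 160 mm deep (x), 222 mm wide (y), 85 mm high. Origin: middle of its underside; x towards its back, the tray opens towards -x. Tray inside: floor 19 mm and side walls 39 mm above the counter, 140 mm deep by 188 mm wide inside. Only what has come out from under the hood (beyond x = -80 mm) can be reached from above.

How it is judged (in metres and radians):
On the way, in this order (a step that is already met when the one before it is completed fails the run):
1. mill, price card and jar all stand upright on the free half of the cutter's board, the tray still shut (x of mill_mid in the frame of cutter_board between -0.105 and 0.105 m and y of mill_mid in the frame of cutter_board between -0.1 and 0.1 m and z of mill_mid in the frame of cutter_board between 0.069 and 0.081 m and x of price_card_mid in the frame of cutter_board between -0.105 and 0.105 m and y of price_card_mid in the frame of cutter_board between -0.1 and 0.1 m and z of price_card_mid in the frame of cutter_board between 0.026 and 0.038 m and x of honey_jar_mid in the frame of cutter_board between -0.105 and 0.105 m and y of honey_jar_mid in the frame of cutter_board between -0.1 and 0.1 m and z of honey_jar_mid in the frame of cutter_board between 0.036 and 0.048 m and angle between each of mill_mid, price_card_mid, honey_jar_mid's own z axis and vertical below 0.12 rad and value of joint tray below 0.02 m), for 0.2 s.
2. the tray is pulled out at least 80 mm (value of joint tray above 0.08 m), for 0.2 s.
3. the thermometer lies flat and lengthwise on the slab's free strip (horizontal distance between thermometer_mid and slab_strip below 0.02 m and z of thermometer_mid in the frame of slab_strip below 0.013 m and angle between the y axis of thermometer_mid and the x axis of slab_strip, either way round below 0.2 rad), for 0.2 s.
4. the tray is fully shut (value of joint tray below 0.006 m), for 0.2 s.
At the end, for the whole second after the job is handed in: Thermometer flat on the slab, middle within 20 mm of the strip's middle, within 0.2 rad of its length; tray shut to 6 mm; mill, card and jar upright (0.1 rad), each within 15 mm of where it stood, card parallel to the case front within 0.3 rad (all of step 3 and value of joint tray below 0.006 m and distance of each of mill_mid, price_card_mid, honey_jar_mid from where it was at the start of the episode below 0.015 m and angle between each of mill_mid, price_card_mid, honey_jar_mid's own z axis and vertical below 0.1 rad and angle between the x axis of price_card_mid and the x axis of tray_handle, either way round below 0.3 rad); the robot touches nothing.
It fails at once if the mill, the price card or the jar is knocked over (angle between any of mill_mid, price_card_mid, honey_jar_mid's own z axis and vertical above 0.6 rad).
It also fails if it takes over 144 s, if anything falls off the work surface, if the arm or the gripper's body presses on something with over 40 N, if the wrist force passes 120 N, or if a joint passes its speed limit or range.

## Working session

There is one attempt and no reset: what is moved stays moved. The work goes in short steps, Python scripts to look and compute and a shell command to move; the robot and the scene stay as the last step left them, time stands still between calls to the robot, and variables do not carry over. Pictures are saved under pics/ and viewed, at most 17 in all, crops included, and the job is handed in when it is done.

```bash
ls; mkdir -p pics; cat > h.py <<'E'
import numpy as np, cv2
from plant import r
def snap(n,name):
    c=r.capture(n); cv2.imwrite(f'pics/{name}.png',c['color'][:,:,::-1]); np.savez(f'pics/{name}.npz',**c); return c
def pts(c):
    K=np.array(c['intrinsics']);T=np.array(c['world_from_camera']);z=c['range_z'];v,u=np.mgrid[:480,:640]
    P=np.stack([(u-K[0,2])/K[0,0]*z,(v-K[1,2])/K[1,1]*z,z],-1)
    W=P@T[:3,:3].T+T[:3,3]; W[z==0]=np.nan; return W
E
python3 - <<'E'
from h import *
print(r.get_state())
for n in('top','side'):
    c=snap(n,n+'0'); print(n,np.round(c['intrinsics'],1).tolist(),np.round(c['world_from_camera'],3).tolist())
E
```

```text
pics
{'time_s': 0.0, 'joints': array([-5.62579719e+01,  2.05900404e+01,  6.31435294e-01, -2.11298297e-02,
       -7.01332459e+01, -1.65062401e+01]), 'qd': array([-0.09653054,  0.09856928,  0.02809293, -0.00538762, -0.04008952,
        0.04526338]), 'joint_torque': array([ 7.56708178e-04, -5.82724249e+01,  2.93054527e+01,  6.99665576e+00,
        7.05490995e-03, -1.89223783e-04]), 'tcp_pos': array([ 0.19984352, -0.64425939,  0.25061744]), 'eef_rot': array([ 1.79906290e+02, -7.05473887e-03, -1.62771403e+02]), 'contact_force': array([-0.08199152, -0.05905702,  0.11410471]), 'moment': array([ 0.01946587, -0.02964399,  0.00017667]), 'gripper_force': 0.0, 'gripper_width': 0.08757692148840128}
top [[599.6, 0.0, 319.3], [0.0, 599.6, 250.1], [0.0, 0.0, 1.0]] [[-0.018, -0.998, 0.057, 0.406], [-1.0, 0.019, 0.015, -0.056], [-0.016, -0.057, -0.998, 1.592], [0.0, 0.0, 0.0, 1.0]]
side [[469.4, 0.0, 318.6], [0.0, 469.4, 241.7], [0.0, 0.0, 1.0]] [[-0.85, -0.317, 0.421, -0.017], [-0.527, 0.506, -0.683, 0.789], [0.004, -0.802, -0.597, 0.796], [0.0, 0.0, 0.0, 1.0]]
```

View pics/top0.png

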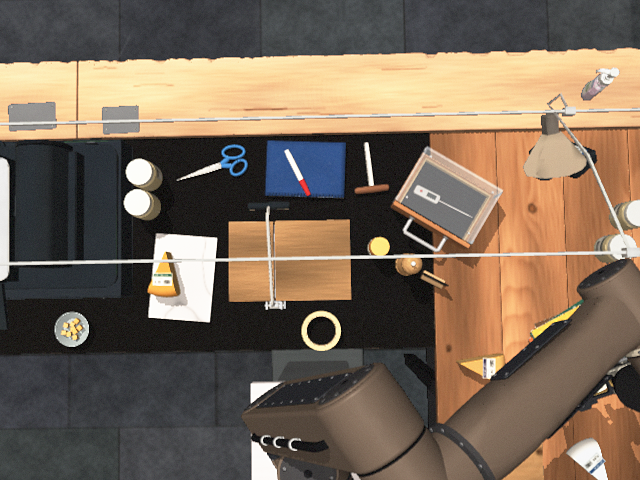

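View pics/side0.png

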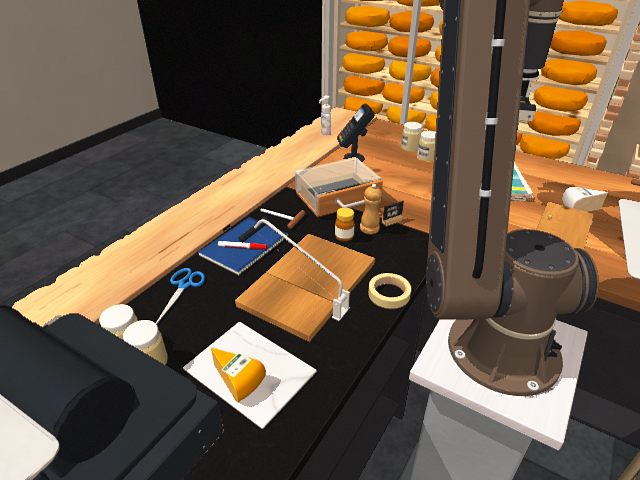

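The top view shows the case at about (447,197) with its handle at (425,240). The jar is at (378,246), the mill at (408,265), the card at (434,280), the board's free half around (313,260), and the slab at (183,278) with the cheese at (163,275). The thermometer lies from (427,190) to (472,213). Next I'll measure these from the point clouds.

```bash
python3 - <<'E'
from h import *
np.set_printoptions(precision=4,suppress=True)
t=dict(np.load('pics/top0.npz'));s=dict(np.load('pics/side0.npz'))
W=pts(t);S=pts(s)
for n,(u,v) in dict(jar=(378,246),mill=(408,266),cardfoot=(436,281),handle=(425,246),handleL=(406,233),handleR=(440,249),slab=(195,300),board=(320,280),boardBL=(240,290),counter=(380,290),cable=(300,258),cable2=(300,118),cheese=(163,285),arm=(268,230),therm=(427,191),probe=(460,207),hood=(470,165),tape=(321,313),panel=(425,222)).items(): print(n,W[v,u])
def box(P,x0,x1,y0,y1,z0,z1):
    return np.all((P>[x0,y0,z0])&(P<[x1,y1,z1]),-1)
# region cluster dump around objects
for nm,P in(('top',W),('side',S)):
    m=box(P,.25,.75,-.45,-.05,.03,.2); 
    n,l,st,ce=cv2.connectedComponentsWithStats(m.astype(np.uint8))
    for i in range(1,n):
        if st[i,4]>15:
            q=P[l==i]; print(nm,st[i],q.min(0),q.max(0),np.median(q,0))
# slab: white-ish pts z~0.008
for nm,c,P in(('top',t,W),('side',s,S)):
    col=c['color'].astype(int)
    m=box(P,.2,.6,.05,.4,-.01,.03)&(col.min(-1)>170)
    q=P[m][:,:2].astype(np.float32); print(nm,'slab',len(q),cv2.minAreaRect(q))
    m=box(P,.2,.6,.05,.4,.03,.08)
    q=P[m][:,:2].astype(np.float32); print(nm,'cheese',len(q),cv2.minAreaRect(q))
    m=box(P,.25,.6,-.25,.15,.018,.036)
    q=P[m][:,:2].astype(np.float32); print(nm,'board',len(q),cv2.minAreaRect(q),np.median(P[m][:,2]))
for nm,c in(('top',t),):
    im=c['color'][120:360,360:520,::-1]; cv2.imwrite('pics/crop1.png',cv2.resize(im,None,fx=2.5,fy=2.5,interpolation=cv2.INTER_CUBIC))
E
```

```text
jar [ 0.4994 -0.1803  0.0872]
mill [ 0.4464 -0.248   0.1344]
cardfoot [ 0.4091 -0.3317  0.0382]
handle [ 0.499  -0.3028  0.0576]
handleL [ 0.5329 -0.2547  0.0616]
handleR [ 0.491  -0.3422  0.0498]
slab [0.3702 0.3002 0.0045]
board [ 0.4171 -0.0323  0.0283]
boardBL [0.3948 0.1769 0.0286]
counter [ 0.3881 -0.1901 -0.0001]
cable [ 0.4203 -0.0401  1.264 ]
cable2 [ 0.5194 -0.038   1.1887]
cheese [0.4112 0.3693 0.0617]
arm [0.5367 0.0868 0.1771]
therm [ 0.636  -0.307   0.0867]
probe [ 0.5941 -0.3891  0.0847]
hood [ 0.7167 -0.4376  0.0012]
tape [ 0.3311 -0.0332  0.021 ]
panel [ 0.5591 -0.3021  0.072 ]
top [ 391  147   95  106 6077] [ 0.4832 -0.4499  0.0302] [ 0.7497 -0.2211  0.096 ] [ 0.613  -0.3478  0.0834]
top [368 237  22  19 333] [ 0.4765 -0.2088  0.0335] [ 0.5249 -0.1581  0.0935] [ 0.4973 -0.1828  0.0818]
top [397 258  26  17 365] [ 0.4271 -0.2843  0.0311] [ 0.4695 -0.2329  0.154 ] [ 0.4485 -0.2525  0.131 ]
top [422 273  27  14  66] [ 0.3958 -0.3578  0.0324] [ 0.4302 -0.2969  0.0717] [ 0.413  -0.3264  0.0569]
side [ 295  160   88   74 3999] [ 0.4248 -0.4497  0.03  ] [ 0.7489 -0.1527  0
[... 210 characters left out ...]
3716, 0.2330428957939148), 89.56893920898438)
top cheese 1341 ((0.4701786935329437, 0.2271338403224945), (0.36442315578460693, 0.2312888503074646), 85.53751373291016)
top board 7661 ((0.4177299737930298, -0.0535086989402771), (0.33562618494033813, 0.4107629060745239), 3.739183187484741) 0.025733958814841973
side slab 3982 ((0.42801377177238464, 0.23598197102546692), (0.23439916968345642, 0.32801488041877747), 0.00452568382024765)
side cheese 1680 ((0.4703548848628998, 0.21875810623168945), (0.350585401058197, 0.22492720186710358), 82.48867797851562)
side board 5989 ((0.41833531856536865, -0.05372542142868042), (0.33614757657051086, 0.41344764828681946), 4.305290222167969) 0.02717849589502186
```

View pics/crop1.png

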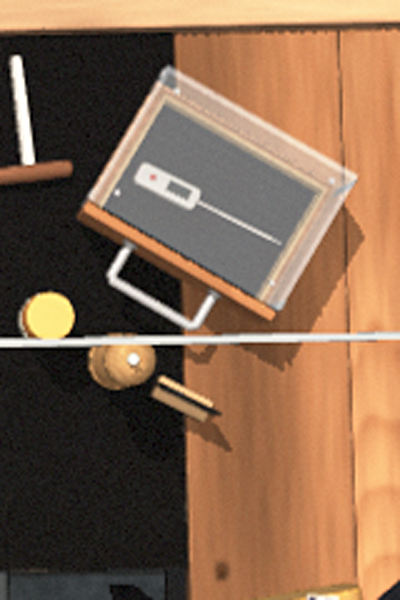

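```bash
python3 - <<'E'
from h import *
t=dict(np.load('pics/top0.npz'));s=dict(np.load('pics/side0.npz'))
a=cv2.resize(t['color'][225:300,360:460,::-1],None,fx=8,fy=8,interpolation=cv2.INTER_CUBIC)
cv2.imwrite('pics/crop2.png',a)
b=cv2.resize(s['color'][155:255,285:415,::-1],None,fx=6,fy=6,interpolation=cv2.INTER_CUBIC)
cv2.imwrite('pics/crop3.png',b)
E
```

```text
(no output)
```

View pics/crop2.png

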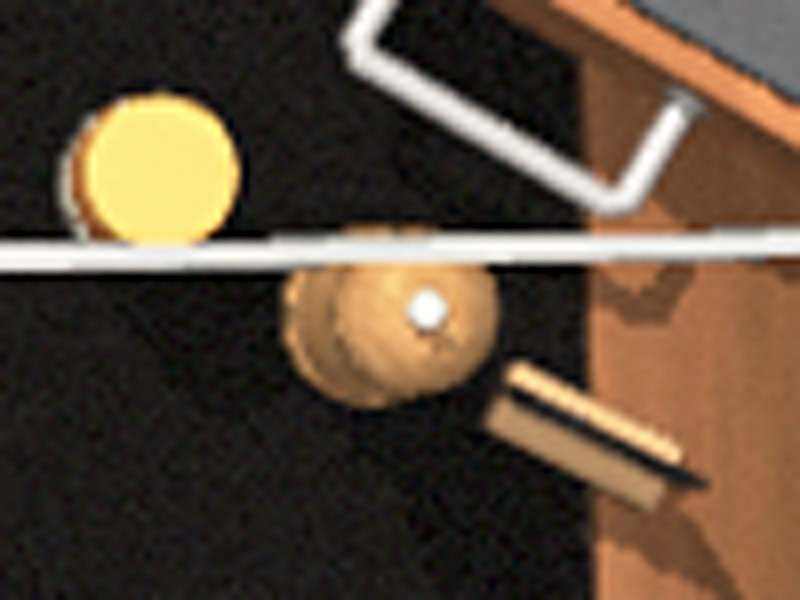

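View pics/crop3.png

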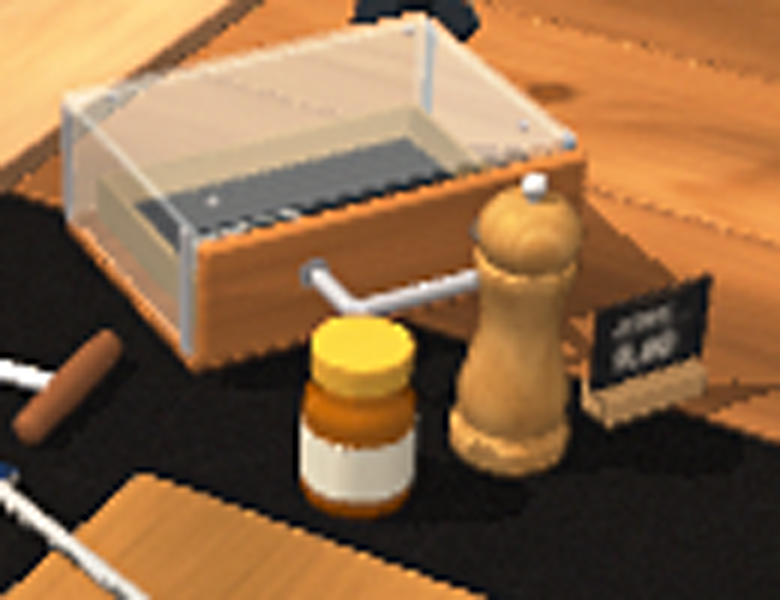

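The jar lid centre is at (161,170) in crop 2, the mill knob at (428,310), and the card's top edge runs from (510,386) to (708,484). The handle bar's corners are at (360,50) and (618,200). Next I'll intersect these rays with their known heights.

```bash
cat >> h.py <<'E'
def rp(c,u,v,z):
    K=np.array(c['intrinsics']);T=np.array(c['world_from_camera'])
    d=T[:3,:3]@[(u-K[0,2])/K[0,0],(v-K[1,2])/K[1,1],1]; return (T[:3,3]+d*(z-T[2,3])/d[2])[:2]
E
python3 - <<'E'
from h import *
np.set_printoptions(precision=4,suppress=True)
t=dict(np.load('pics/top0.npz'));s=dict(np.load('pics/side0.npz'))
a=lambda x,y,z:rp(t,(x+.5)/8-.5+360,(y+.5)/8-.5+225,z)
b=lambda x,y,z:rp(s,(x+.5)/6-.5+285,(y+.5)/6-.5+155,z)
c=lambda x,y,z:rp(t,(x+.5)/2.5-.5+360,(y+.5)/2.5-.5+120,z)
print('jar',a(161,170,.084),b(363,343,.084))
print('mill',a(428,310,.148),b(535,186,.146))
print('card',a(510,386,.064),a(708,484,.064),b(590,310,.064),b(710,278,.064))
h1,h2=a(360,50,.057),a(618,200,.057);print('handle',h1,h2,(h1+h2)/2,np.degrees(np.arctan2(*(h1-h2)[::-1])))
h1,h2=c(82,207,.079),c(275,318,.079);print('panel',h1,h2,(h1+h2)/2,np.degrees(np.arctan2(*(h1-h2)[::-1])))
print('therm',c(138,175,.035),c(198,197,.033),c(281,243,.026))
for n,q,z in(('slab',[(154,234),(217,238),(210,322),(149,318)],.008),('board',[(228,221),(350,219),(351,300),(230,301)],.027)):
    Q=np.array([rp(t,*p,z) for p in q]);print(n,Q.tolist(),Q.mean(0))
def comp(c,z,P,seed,m):
    n,l=cv2.connectedComponents(m.astype(np.uint8),connectivity=4); v,u=np.where(l==l[seed[1],seed[0]])
    q=np.array([rp(c,x,y,z) for x,y in zip(u,v)],np.float32); print(len(q),cv2.minAreaRect(q))
W=pts(t)
col=t['color'].astype(int); comp(t,.008,W,(195,300),(col.min(-1)>150)&(W[...,2]<.03))
hsv=cv2.cvtColor(t['color'],cv2.COLOR_RGB2HSV);
comp(t,.027,W,(320,280),(col[...,0]>90)&(W[...,2]<.05))
E
```

```text
jar [ 0.4999 -0.1848] [ 0.496  -0.1819]
mill [ 0.4523 -0.2585] [ 0.4489 -0.2552]
card [ 0.4304 -0.2956] [ 0.3982 -0.3573] [ 0.4315 -0.2933] [ 0.3941 -0.3515]
handle [ 0.539  -0.2517] [ 0.4893 -0.3327] [ 0.5141 -0.2922] 58.49402665190552
panel [ 0.6096 -0.2203] [ 0.4933 -0.4115] [ 0.5515 -0.3159] 58.68922877838109
therm [ 0.648  -0.2842] [ 0.6239 -0.3463] [ 0.5748 -0.4327]
slab [[0.5474319060833447, 0.4079448798620064], [0.5335671188162954, 0.23978674130352873], [0.3117962351168606, 0.260058749696583], [0.32499802446743253, 0.42164483727944296]] [0.4294 0.3324]
board [[0.5763043948611108, 0.20688582714369064], [0.575355787573114, -0.1136843951764018], [0.3637295263313978, -0.11193342372095463], [0.36655998830650277, 0.20353779177269454]] [0.4705 0.0462]
2670 ((0.3987051248550415, 0.3359842002391815), (0.16521167755126953, 0.15850676596164703), 84.51483917236328)
3193 ((0.41020143032073975, -0.010664373636245728), (0.12400181591510773, 0.20544037222862244), 1.8132579326629639)
```

```bash
python3 -m crank '[[[0,0,-8.28],[0,0,0],-1],[[0,0,-8.28],[0,0,0],-1],[[0,0,-8.28],[0,0,0],-1],[[0,0,-8.28],[0,0,0],-1],[[0,0,-8.28],[0,0,0],-1]]' 30
python3 -m crank '[[[0,0,0],[-3.85,-0.1,0],-1],[[0,0,0],[-3.85,-0.1,0],-1],[[0,0,0],[-3.85,-0.1,0],-1],[[0,0,0],[-3.85,-0.1,0],-1],[[0,0,0],[-3.85,-0.1,0],-1],[[0,0,0],[-3.85,-0.1,0],-1]]'
python3 -m crank '[[[0,0,0],[-3.85,-0.1,0],-1],[[0,0,0],[-3.85,-0.1,0],-1],[[0,0,0],[-3.85,-0.1,0],-1],[[0,0,0],[-3.85,-0.1,0],-1],[[0,0,0],[-3.85,-0.1,0],-1],[[0,0,0],[-3.85,-0.1,0],-1],[[0,0,0],[0,0,0],-1],[[0,0,0],[0,0,0],-1]]'
cat >> h.py <<'E'
def w2t(dx,dy,yaw=None):
    "world shift m -> tool x,y cm (tool down)"
    y=np.radians(r.get_state()['eef_rot'][2] if yaw is None else yaw)
    return np.round([100*(np.cos(y)*dx+np.sin(y)*dy),100*(np.sin(y)*dx-np.cos(y)*dy)],2)
def to(x,y):
    p=r.get_state()['tcp_pos']; return w2t(x-p[0],y-p[1])
E
```

```text
time_s: 0.6
tcp_pos: [0.1999, -0.6444, 0.251]
eef_rot: [180.0, 0.0, -121.0]
contact_force: [-1.3, 0.2, -0.6]
gripper_width: 0.0879
gripper_force: 0.0
time_s: 1.2
tcp_pos: [0.3258, -0.449, 0.2512]
eef_rot: [180.0, 0.0, -121.4]
contact_force: [1.3, 0.2, 0.0]
gripper_width: 0.0876
gripper_force: 0.0
time_s: 2.0
tcp_pos: [0.4509, -0.2556, 0.2513]
eef_rot: [180.0, -0.0, -121.2]
contact_force: [-0.2, -0.3, -0.7]
gripper_width: 0.0879
gripper_force: 0.0
```

```bash
python3 -m crank '[[[0,0,0],[0,0,3],-1],[[0,0,0],[0,0,3],-1],[[0,0,0],[0,0,3],-1],[[0,0,0],[0,0,2],-1],[[0,0,0],[0,0,1.1],-1],[[0,0,0],[0,0,0],-1]]'
python3 -m crank '[[[0,0,0],[0,0,0],0.3],[[0,0,0],[0,0,0],0.3],[[0,0,0],[0,0,0],0.3],[[0,0,0],[0,0,0],0.3],[[0,0,0],[0,0,0],0.3],[[0,0,0],[0,0,0],0.3],[[0,0,0],[0,0,0],0.3],[[0,0,0],[0,0,0],0.3]]' 15
python3 -c "
from h import *
snap('side','side1');snap('top','top1');print(w2t(.52-.4509,.04+.2556))
a=cv2.imread('pics/side1.png')[100:340,220:540];cv2.imwrite('pics/c4.png',cv2.resize(a,None,fx=2.4,fy=2.4))"
```

```text
time_s: 2.6
tcp_pos: [0.4494, -0.257, 0.1293]
eef_rot: [179.8, -0.1, -121.4]
contact_force: [-0.8, 0.0, 0.4]
gripper_width: 0.0877
gripper_force: 0.0
time_s: 3.4
tcp_pos: [0.451, -0.2565, 0.1308]
eef_rot: [-180.0, 0.0, -121.4]
contact_force: [0.6, -0.2, 4.0]
gripper_width: 0.0472
gripper_force: 15.0
[-28.84   9.48]
```

View pics/c4.png

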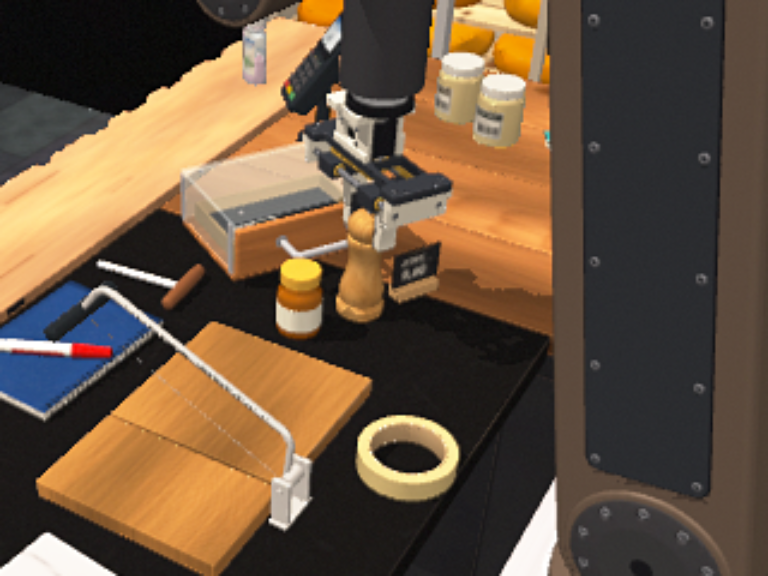

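```bash
python3 -m crank '[[[0,0,0],[0,0,-1],0.3],[[0,0,0],[0,0,-2],0.3],[[0,0,0],[0,0,-3],0.3],[[0,0,0],[0,0,-3],0.3],[[0,0,0],[0,0,-2],0.3]]'
python3 -m crank '[[[0,0,0],[-1.5,0.5,0],0.3],[[0,0,0],[-3.2,1,0],0.3],[[0,0,0],[-3.2,1,0],0.3],[[0,0,0],[-3.2,1,0],0.3],[[0,0,0],[-3.2,1,0],0.3],[[0,0,0],[-3.2,1,0],0.3]]'
python3 -m crank '[[[0,0,0],[-3.2,1,0],0.3],[[0,0,0],[-3.2,1,0],0.3],[[0,0,0],[-3.2,1,0],0.3],[[0,0,0],[-1.7,1,0],0.3],[[0,0,0],[0,0,0],0.3],[[0,0,0],[0,0,2],0.3],[[0,0,0],[0,0,3],0.3],[[0,0,0],[0,0,1.5],0.3]]'
python3 -m crank '[[[0,0,0],[0,0,1],0.3],[[0,0,0],[0,0,0.7],0.3],[[0,0,0],[0,0,0],0.3],[[0,0,0],[0,0,0],0.3]]'
```

```text
time_s: 4.0
tcp_pos: [0.4508, -0.2565, 0.243]
eef_rot: [-179.9, 0.0, -121.4]
contact_force: [0.9, -0.3, -0.7]
gripper_width: 0.0472
gripper_force: 15.0
time_s: 4.6
tcp_pos: [0.4944, -0.0771, 0.2409]
eef_rot: [180.0, -0.0, -121.4]
contact_force: [1.1, -0.6, -1.6]
gripper_width: 0.0473
gripper_force: 15.0
time_s: 5.4
tcp_pos: [0.5179, 0.0381, 0.1737]
eef_rot: [179.9, -0.1, -121.4]
contact_force: [0.1, -0.2, -1.6]
gripper_width: 0.0476
gripper_force: 15.0
time_s: 5.8
tcp_pos: [0.5197, 0.0389, 0.1592]
eef_rot: [-180.0, 0.0, -121.4]
contact_force: [0.6, -0.4, -1.3]
gripper_width: 0.0476
gripper_force: 15.0
```

```bash
python3 -m crank '[[[0,0,0],[0,0,0.1],0.3],[[0,0,0],[0,0,0.05],0.3],[[0,0,0],[0,0,0],0.3],[[0,0,0],[0,0,0],0.3]]'
python3 -m crank '[[[0,0,0],[0,0,0],-0.6],[[0,0,0],[0,0,0],-0.6],[[0,0,0],[0,0,0],-0.6],[[0,0,0],[0,0,0],-0.6],[[0,0,0],[0,0,0],-0.6],[[0,0,0],[0,0,-2],-0.6],[[0,0,0],[0,0,-3],-0.6],[[0,0,0],[0,0,-4],-0.6]]'
python3 -c "
from h import *
print(to(.4132,-.3235)); p=pts(snap('side','side2')); t=pts(snap('top','top2'))
for q in (p,t):
  m=np.all((q>[.45,-.03,.1])&(q<[.6,.12,.2]),-1); print(m.sum(),q[m].min(0),q[m].max(0),np.median(q[m],0))"
```

```text
time_s: 6.2
tcp_pos: [0.52, 0.0391, 0.1578]
eef_rot: [-179.9, 0.1, -121.3]
contact_force: [0.5, -0.2, 4.5]
gripper_width: 0.0478
gripper_force: 15.0
time_s: 7.0
tcp_pos: [0.5184, 0.0386, 0.2466]
eef_rot: [179.9, -0.2, -121.4]
contact_force: [1.2, 0.3, 0.9]
gripper_width: 0.0701
gripper_force: 0.0
[36.39 -9.87]
790 [0.45039883 0.01759157 0.10031559] [0.59985944 0.11976256 0.19013354] [0.51593946 0.05970628 0.15565838]
13 [0.49670857 0.01249156 0.14453093] [0.51350343 0.02712127 0.15726642] [0.50369705 0.0196844  0.1510654 ]
```

```bash
python3 -m crank '[[[0,0,0],[2,-0.5,0],0],[[0,0,0],[4,-1.1,0],0],[[0,0,0],[4,-1.1,0],0],[[0,0,0],[4,-1.1,0],0],[[0,0,0],[4,-1.1,0],0],[[0,0,0],[4,-1.1,0],0],[[0,0,0],[4,-1.1,0],0],[[0,0,0],[4,-1.1,0],0]]'
python3 -m crank '[[[0,0,0],[4,-1.1,0],0],[[0,0,0],[2.4,-0.6,0],0],[[0,0,0],[0,0,3],0],[[0,0,0],[0,0,4],0],[[0,0,0],[0,0,3],0],[[0,0,0],[0,0,1],0],[[0,0,0],[0,0,0],0],[[0,0,0],[0,0,0],0]]'
python3 -c "
from h import *
print(to(.4132,-.3235)); snap('side','side3')
a=cv2.imread('pics/side3.png')[150:270,300:460];cv2.imwrite('pics/c5.png',cv2.resize(a,None,fx=4,fy=4))"
```

```text
time_s: 7.9
tcp_pos: [0.4326, -0.2614, 0.2471]
eef_rot: [-180.0, 0.0, -121.4]
contact_force: [0.2, 0.0, 0.1]
gripper_width: 0.044
gripper_force: 0.0
time_s: 8.7
tcp_pos: [0.4155, -0.3238, 0.1383]
eef_rot: [-179.9, -0.0, -121.3]
contact_force: [0.0, 0.4, 1.5]
gripper_width: 0.0436
gripper_force: 0.0
[0.09 0.21]
```

View pics/c5.png

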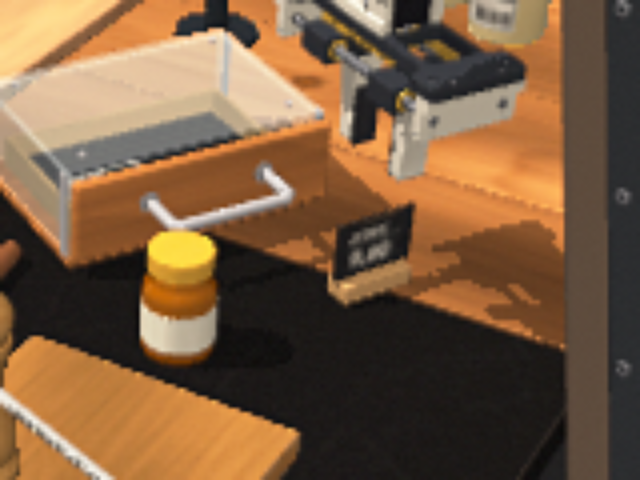

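The gripper is centred above the card at (372,245) in the crop, the handle is clear, and the mill stands on the board at the left edge. Next I'll descend and pinch the card.

```bash
python3 -m crank '[[[0,0,0],[0.1,0.2,3],0],[[0,0,0],[0,0,3],0],[[0,0,0],[0,0,2],0],[[0,0,0],[0,0,0.7],0],[[0,0,0],[0,0,0],0]]'
python3 -m crank '[[[0,0,0],[0,0,0],0.5],[[0,0,0],[0,0,0],1],[[0,0,0],[0,0,0],1],[[0,0,0],[0,0,0],1],[[0,0,0],[0,0,0],1],[[0,0,0],[0,0,0],1],[[0,0,0],[0,0,0],1],[[0,0,0],[0,0,0],1]]' 8
python3 -m crank '[[[0,0,0],[0,0,0],1],[[0,0,0],[0,0,-1],1],[[0,0,0],[0,0,-3],1],[[0,0,0],[0,0,-4],1],[[0,0,0],[0,0,-3],1],[[0,0,0],[0,0,-2],1]]'
python3 -c "
from h import *
print(to(.40,-.075))"
```

```text
time_s: 9.25
tcp_pos: [0.4128, -0.3233, 0.0505]
eef_rot: [-180.0, -0.0, -121.3]
contact_force: [0.1, -0.5, 0.4]
gripper_width: 0.0439
gripper_force: 0.0
time_s: 10.05
tcp_pos: [0.4125, -0.3233, 0.0502]
eef_rot: [-180.0, -0.0, -121.4]
contact_force: [-0.6, 1.0, 3.6]
gripper_width: 0.003
gripper_force: 8.0
time_s: 10.65
tcp_pos: [0.4128, -0.3235, 0.1831]
eef_rot: [-179.8, 0.0, -121.4]
contact_force: [0.6, 0.0, -1.3]
gripper_width: 0.0029
gripper_force: 8.0
[-20.55  14.02]
```

```bash
python3 -m crank '[[[0,0,0],[-2.05,1.4,0],1],[[0,0,0],[-3.1,2.1,0],1],[[0,0,0],[-3.1,2.1,0],1],[[0,0,0],[-3.1,2.1,0],1],[[0,0,0],[-3.1,2.1,0],1],[[0,0,0],[-3.1,2.1,0],1],[[0,0,0],[-3,2.1,0],1],[[0,0,0],[0,0,0],1]]'
python3 -m crank '[[[0,0,0],[0,0,3],1],[[0,0,0],[0,0,3],1],[[0,0,0],[0,0,2],1],[[0,0,0],[0,0,1.5],1],[[0,0,0],[0,0,0.7],1],[[0,0,0],[0,0,0],1],[[0,0,0],[0,0,0],1]]'
```

```text
time_s: 11.45
tcp_pos: [0.3995, -0.0719, 0.1808]
eef_rot: [-180.0, 0.1, -121.1]
contact_force: [0.2, -0.8, -0.8]
gripper_width: 0.0026
gripper_force: 8.0
time_s: 12.15
tcp_pos: [0.4001, -0.075, 0.0786]
eef_rot: [-180.0, 0.0, -121.4]
contact_force: [0.1, -0.6, -0.0]
gripper_width: 0.0034
gripper_force: 8.0
```

```bash
python3 -m crank '[[[0,0,0],[0,0,0.1],1],[[0,0,0],[0,0,0.05],1],[[0,0,0],[0,0,0],1]]'
python3 -m crank '[[[0,0,0],[0,0,0],0],[[0,0,0],[0,0,0],0],[[0,0,0],[0,0,0],0],[[0,0,0],[0,0,0],0],[[0,0,0],[0,0,-1],0],[[0,0,0],[0,0,-3],-0.8],[[0,0,0],[0,0,-4],-0.8],[[0,0,0],[0,0,-4],-0.8]]'
python3 -c "
from h import *
snap('side','side4');print(to(.498,-.1835))"
```

```text
time_s: 12.45
tcp_pos: [0.3999, -0.0748, 0.0769]
eef_rot: [-180.0, 0.0, -121.4]
contact_force: [0.0, 0.0, -0.5]
gripper_width: 0.0029
gripper_force: 8.0
time_s: 13.25
tcp_pos: [0.3992, -0.0751, 0.1978]
eef_rot: [180.0, -0.1, -121.4]
contact_force: [1.1, 0.8, -0.4]
gripper_width: 0.0613
gripper_force: 0.0
[  4.33 -13.79]
```

View pics/side4.png

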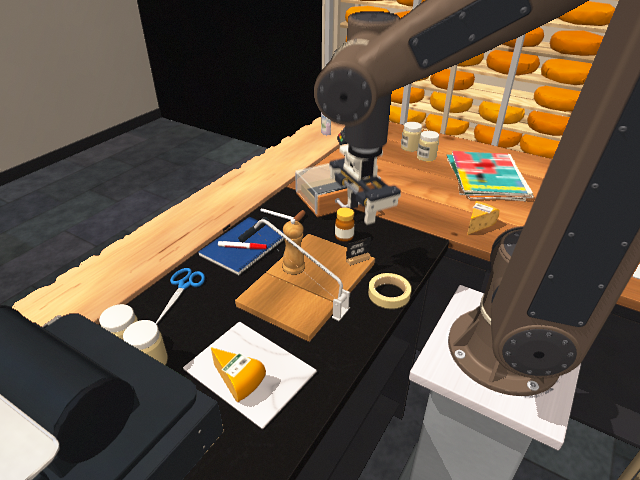

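The mill at (293,250) and the card at (358,247) stand upright on the board. The jar is still at (345,223), so it goes next.

```bash
python3 -m crank '[[[0,0,0],[0.7,-2.3,0],-0.8],[[0,0,0],[0.9,-2.9,0],-0.8],[[0,0,0],[0.9,-2.9,0],-0.8],[[0,0,0],[0.9,-2.9,0],-0.8],[[0,0,0],[0.9,-2.8,0],-0.8],[[0,0,0],[0,0,0],-0.8],[[0,0,0],[0,0,2],-0.8],[[0,0,0],[0,0,3],-0.8]]'
python3 -m crank '[[[0,0,0],[0,0,3],-0.8],[[0,0,0],[0,0,3],-0.8],[[0,0,0],[0,0,1],-0.8],[[0,0,0],[0,0,0.7],-0.8],[[0,0,0],[0,0,0],-0.8]]'
python3 -m crank '[[[0,0,0],[0,0,0],0.2],[[0,0,0],[0,0,0],0.2],[[0,0,0],[0,0,0],0.2],[[0,0,0],[0,0,0],0.2],[[0,0,0],[0,0,0],0.2],[[0,0,0],[0,0,0],0.2],[[0,0,0],[0,0,0],0.2],[[0,0,0],[0,0,0],0.2]]' 20
python3 -m crank '[[[0,0,0],[0,0,0],0.2],[[0,0,0],[0,0,-1],0.2],[[0,0,0],[0,0,-3],0.2],[[0,0,0],[0,0,-4],0.2],[[0,0,0],[0,0,-3],0.2],[[0,0,0],[0,0,0],0.2]]'
python3 -c "
from h import *
print(to(.48,-.04))"
```

```text
time_s: 14.1
tcp_pos: [0.4961, -0.1836, 0.1472]
eef_rot: [-179.8, 0.1, -121.4]
contact_force: [0.4, 0.6, -0.4]
gripper_width: 0.0788
gripper_force: 0.0
time_s: 14.6
tcp_pos: [0.4952, -0.1833, 0.0696]
eef_rot: [180.0, -0.0, -121.3]
contact_force: [-0.4, -0.4, 1.6]
gripper_width: 0.0789
gripper_force: 0.0
time_s: 15.4
tcp_pos: [0.4961, -0.1835, 0.0704]
eef_rot: [-179.9, 0.0, -121.3]
contact_force: [0.6, 0.1, 6.0]
gripper_width: 0.0525
gripper_force: 20.0
time_s: 16.0
tcp_pos: [0.4971, -0.1837, 0.1843]
eef_rot: [-179.6, 0.2, -121.3]
contact_force: [1.4, -0.3, -2.0]
gripper_width: 0.0529
gripper_force: 20.0
[-11.38   8.94]
```

```bash
python3 -m crank '[[[0,0,0],[-1.4,0.9,0],0.2],[[0,0,0],[-2.5,2,0],0.2],[[0,0,0],[-2.5,2,0],0.2],[[0,0,0],[-2.5,2,0],0.2],[[0,0,0],[-2.5,2,0],0.2],[[0,0,0],[0,0,0],0.2],[[0,0,0],[0,0,2],0.2],[[0,0,0],[0,0,3],0.2]]'
python3 -m crank '[[[0,0,0],[0,0,2],0.2],[[0,0,0],[0,0,1],0.2],[[0,0,0],[0,0,0.5],0.2],[[0,0,0],[0,0,0],0.2]]'
```

```text
time_s: 16.8
tcp_pos: [0.4792, -0.0394, 0.1301]
eef_rot: [-179.9, 0.1, -121.3]
contact_force: [1.3, 0.1, -2.5]
gripper_width: 0.0525
gripper_force: 20.0
time_s: 17.2
tcp_pos: [0.4778, -0.0402, 0.0946]
eef_rot: [179.9, -0.1, -121.4]
contact_force: [-0.4, 0.4, -1.6]
gripper_width: 0.053
gripper_force: 20.0
```

```bash
python3 -m crank '[[[0,0,0],[0,0,0],0.2],[[0,0,0],[0,0,0],0.2],[[0,0,0],[0,0,0],0.2]]'
```

```text
time_s: 17.5
tcp_pos: [0.4786, -0.0399, 0.0947]
eef_rot: [-180.0, 0.0, -121.4]
contact_force: [-0.4, -0.5, -1.8]
gripper_width: 0.053
gripper_force: 20.0
```

```bash
for i in 1 2 3; do python3 -m crank '[[[0,0,0],[0,0,0.1],0.2],[[0,0,0],[0,0,0],0.2],[[0,0,0],[0,0,0],0.2]]' | sed -n '2p;4p'; done; python3 -c "
from h import *
snap('side','side5')
a=cv2.imread('pics/side5.png')[170:320,230:430];cv2.imwrite('pics/c6.png',cv2.resize(a,None,fx=4,fy=4))"
```

```text
tcp_pos: [0.4788, -0.0397, 0.0943]
contact_force: [-3.3, 0.6, 7.8]
tcp_pos: [0.4788, -0.0398, 0.0942]
contact_force: [-6.7, 3.0, 18.7]
tcp_pos: [0.4789, -0.0397, 0.0937]
contact_force: [-8.9, 3.7, 23.7]
```

View pics/c6.png

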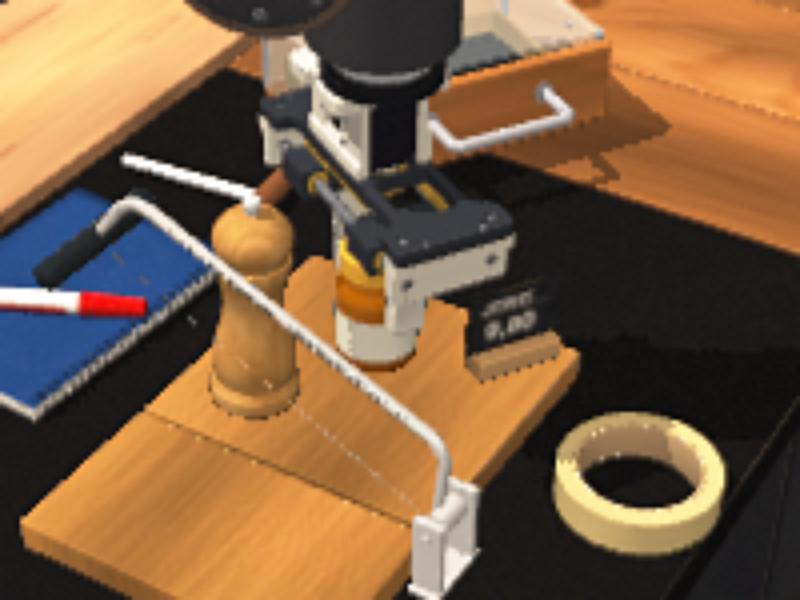

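The jar is seated on the board, with the mill and card upright beside it. I'll relieve the pressure, release and move to the handle.

```bash
python3 -m crank '[[[0,0,0],[0,0,-0.25],0.2],[[0,0,0],[0,0,0],0.2],[[0,0,0],[0,0,0],-0.2],[[0,0,0],[0,0,0],-0.8],[[0,0,0],[0,0,0],-0.8],[[0,0,0],[0,0,0],-0.8],[[0,0,0],[0,0,0],-0.8]]'
python3 -m crank '[[[0,0,0],[0,0,-1],-0.8],[[0,0,0],[0,0,-3],-0.8],[[0,0,0],[0,0,-4],-0.8],[[0,0,0],[0,0,-4],-0.2]]'
python3 -c "
from h import *
np.set_printoptions(precision=4,suppress=True)
print(to(.5141,-.2922))
p=pts(snap('side','side6')); c=snap('top','top6');t=pts(c)
for q in (p,t):
 for n,lo,hi in(('jar',[.43,-.08,.09],[.53,0,.125]),('card',[.36,-.12,.06],[.44,-.03,.1]),('mill',[.48,.0,.125],[.57,.06,.18])):
  m=np.all((q>lo)&(q<hi),-1); print(n,m.sum(),m.any() and (q[m].min(0),q[m].max(0)))
a=cv2.imread('pics/side6.png')[130:320,230:430];cv2.imwrite('pics/c7.png',cv2.resize(a,None,fx=3,fy=3))"
```

```text
time_s: 19.15
tcp_pos: [0.4786, -0.0398, 0.094]
eef_rot: [-180.0, -0.0, -121.4]
contact_force: [-0.0, -0.1, -1.0]
gripper_width: 0.077
gripper_force: 0.0
time_s: 19.55
tcp_pos: [0.4781, -0.04, 0.2161]
eef_rot: [180.0, -0.0, -121.4]
contact_force: [0.7, 0.3, -0.1]
gripper_width: 0.0751
gripper_force: 0.0
[ 19.67 -16.2 ]
jar 283 (array([ 0.4525, -0.0601,  0.0901]), array([ 0.4994, -0.0111,  0.1154]))
card 251 (array([ 0.3786, -0.1062,  0.06  ]), array([ 0.4167, -0.0439,  0.0939]))
mill 312 (array([0.4939, 0.0172, 0.1256]), array([0.54  , 0.06  , 0.1784]))
jar 0 False
card 36 (array([ 0.3803, -0.1076,  0.0685]), array([ 0.4164, -0.0482,  0.0961]))
mill 0 False
```

View pics/c7.png

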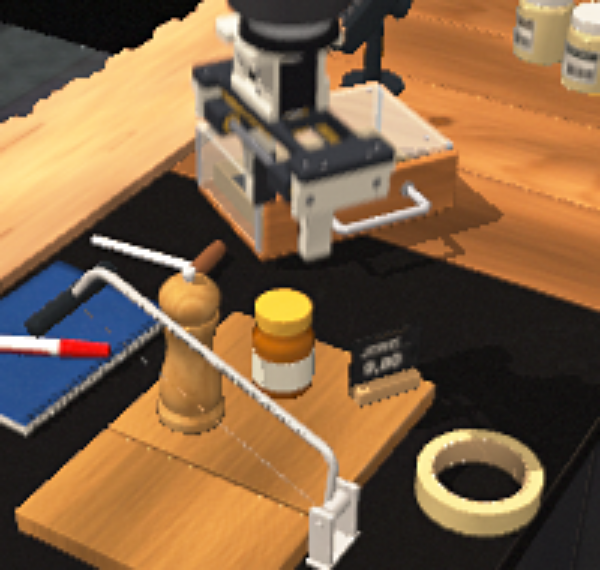

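```bash
python3 -c "
from h import *
s=dict(np.load('pics/side5.npz'))
for z in(.052,.057):
  A=rp(s,344.1,207.4,z);B=rp(s,372.9,198.6,z);print(A,B,(A+B)/2)
p=pts(s)[190:215,340:380].reshape(-1,3);t=pts(dict(np.load('pics/top0.npz')))[230:252,400:442].reshape(-1,3)
xc=np.array([.8536,-.521])
for q in(p,t):
  q=q[(q[:,2]>.047)&(q[:,2]<.068)]; d=(q[:,:2]-[.5141,-.2922])@xc; e=(q[:,:2]-[.5141,-.2922])@[.521,.8536]
  k=(abs(e)<.03)&(abs(d)<.02); print(k.sum(),np.median(d[k]),np.percentile(d[k],[5,95]))
"
python3 -m crank '[[[0,0,0],[2,-1.7,0],0.5],[[0,0,0],[3,-2.5,0],0.5],[[0,0,0],[3,-2.5,0],0.5],[[0,0,0],[3,-2.5,0],0.5],[[0,0,0],[3,-2.5,0],0.5],[[0,0,0],[3,-2.5,0],0.5],[[0,0,0],[2.7,-2,0],0.5],[[0,0,0],[0,0,0],0.5]]'
python3 -m crank '[[[0,0,0],[0,0,3],0.5],[[0,0,0],[0,0,3],0.5],[[0,0,0],[0,0,0],0.5],[[0,0,0],[0,0,0],0.5]]'
python3 -c "
from h import *
print(to(.5141,-.2922))"
```

```text
[ 0.53295714 -0.24449575] [ 0.48330384 -0.334122  ] [ 0.50813049 -0.28930887]
[ 0.52926235 -0.23754602] [ 0.4799428  -0.32656984] [ 0.50460257 -0.28205793]
59 -0.007474672348557574 [-0.01157525 -0.00291634]
91 -0.00254774028204793 [-0.00700623  0.0022272 ]
time_s: 20.45
tcp_pos: [0.5142, -0.2956, 0.2139]
eef_rot: [180.0, -0.0, -121.5]
contact_force: [-0.2, 0.5, -0.1]
gripper_width: 0.0219
gripper_force: 0.0
time_s: 20.85
tcp_pos: [0.5144, -0.2922, 0.1547]
eef_rot: [180.0, -0.0, -121.3]
contact_force: [-0.0, 0.8, 1.0]
gripper_width: 0.022
gripper_force: 0.0
[0.01 0.02]
```

```bash
python3 -m crank '[[[0,0,0],[0,0.3,3],0.5],[[0,0,0],[0,0,2],0.5],[[0,0,0],[0,0,0],0.5]]' | sed -n 2,4p
python3 -m crank '[[[0,0,0],[0,0,1],0.5],[[0,0,0],[0,0,1],0.5],[[0,0,0],[0,0,0],0.5]]'| sed -n 2,4p
python3 -m crank '[[[0,0,0],[0,0,1],0.5],[[0,0,0],[0,0,1],0.5],[[0,0,0],[0,0,0.6],0.5],[[0,0,0],[0,0,0],0.5]]'
python3 -m crank '[[[0,0,0],[0,0,0],1],[[0,0,0],[0,0,0],1],[[0,0,0],[0,0,0],1],[[0,0,0],[0,0,0],1],[[0,0,0],[0,0,0],1]]' 20
```

```text
tcp_pos: [0.5112, -0.2903, 0.1037]
eef_rot: [179.9, -0.0, -121.4]
contact_force: [0.0, -1.0, 0.8]
tcp_pos: [0.5115, -0.2906, 0.0836]
eef_rot: [180.0, -0.0, -121.4]
contact_force: [-1.1, -0.1, -0.8]
time_s: 21.85
tcp_pos: [0.511, -0.2906, 0.0567]
eef_rot: [179.9, -0.0, -121.4]
contact_force: [0.9, 0.0, -0.5]
gripper_width: 0.0222
gripper_force: 0.0
time_s: 22.35
tcp_pos: [0.5119, -0.2907, 0.0583]
eef_rot: [-180.0, 0.0, -121.4]
contact_force: [-0.7, 0.9, 0.1]
gripper_width: 0.009
gripper_force: 20.0
```

```bash
python3 -m crank '[[[0,0,0],[0,0.8,0],1],[[0,0,0],[0,1.6,0],1],[[0,0,0],[0,1.6,0],1],[[0,0,0],[0,1.6,0],1],[[0,0,0],[0,1.6,0],1],[[0,0,0],[0,1.6,0],1],[[0,0,0],[0,1.6,0],1],[[0,0,0],[0,1.6,0],1]]'
python3 -m crank '[[[0,0,0],[0,0.2,0],1],[[0,0,0],[0,0,0],1],[[0,0,0],[0,0,0],0.4],[[0,0,0],[0,0,0],0.4],[[0,0,0],[0,0,0],0.4],[[0,0,0],[0,0,-3],0.4],[[0,0,0],[0,0,-4],0.4],[[0,0,0],[0,0,-4],0.4]]'
python3 -m crank '[[[0,0,0],[0,0,-4],0.1],[[0,0,0],[4,2,0],0.1],[[0,0,0],[4,2,0],0.1],[[0,0,0],[4,2,0],0.1],[[0,0,0],[4,2,0],0.1],[[0,0,0],[0,0,0],0.1]]'
python3 -c "
from h import *
snap('top','top7');snap('side','side7')
a=cv2.imread('pics/top7.png')[140:300,360:520];cv2.imwrite('pics/c8.png',cv2.resize(a,None,fx=3.75,fy=3.75,interpolation=cv2.INTER_CUBIC))"
```

```text
time_s: 23.15
tcp_pos: [0.4097, -0.2276, 0.0583]
eef_rot: [-179.9, 0.1, -121.4]
contact_force: [5.4, 3.4, -3.5]
gripper_width: 0.0095
gripper_force: 20.0
time_s: 23.95
tcp_pos: [0.4068, -0.2273, 0.169]
eef_rot: [179.9, -0.1, -121.4]
contact_force: [1.8, -0.0, -0.2]
gripper_width: 0.0262
gripper_force: 0.0
time_s: 24.55
tcp_pos: [0.2518, -0.3234, 0.2079]
eef_rot: [179.9, -0.0, -121.6]
contact_force: [-0.1, -0.3, -0.1]
gripper_width: 0.0393
gripper_force: 0.0
```

View pics/c8.png

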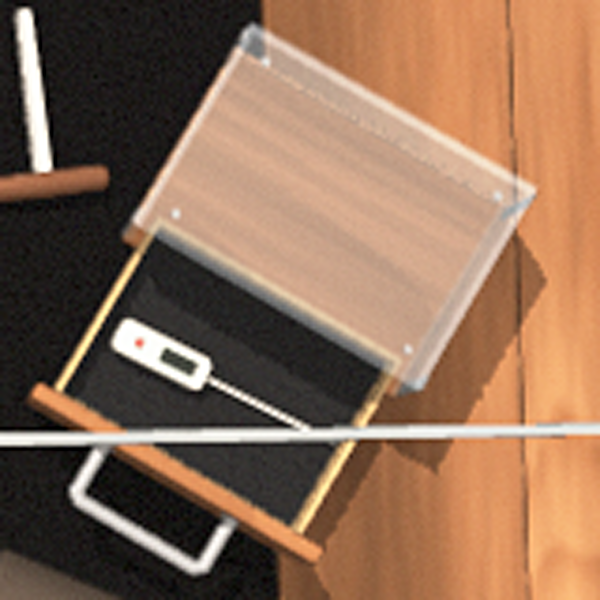

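The tray is out. The thermometer head spans (110,335) to (212,375) in the crop, with the probe going to the lower right. I'll fit the head next.

```bash
python3 -c "
from h import *
c=dict(np.load('pics/top7.npz'))
f=lambda x,y,z:rp(c,(x+.5)/3.75-.5+360,(y+.5)/3.75-.5+140,z)
m=c['color'].min(-1)>130
m=cv2.morphologyEx(m.astype(np.uint8),cv2.MORPH_CLOSE,np.ones((5,5)))
n,l=cv2.connectedComponents(m,connectivity=4)
L=l[int(345/3.75+140),int(130/3.75+360)];v,u=np.where(l==L)
q=np.array([rp(c,x,y,.033) for x,y in zip(u,v)],np.float32);k=u<417
print(len(q),cv2.minAreaRect(q),cv2.minAreaRect(q[k]))
for s in[(112,333),(210,375),(308,428),(122,318),(196,389),(112,348),(208,362)]: print(s,f(*s,.033))
s=dict(np.load('pics/side7.npz'));m=(s['color'].min(-1)>150).astype(np.uint8)
P=pts(s);m&=np.all((P>[.42,-.4,.005])&(P<[.62,-.15,.06]),-1).astype(np.uint8)
n,l,st,ce=cv2.connectedComponentsWithStats(m)
for i in range(1,n):
  if st[i,4]>25: print(st[i],ce[i],rp(s,*ce[i],.033))
a=s['color'][140:260,280:440,::-1];cv2.imwrite('pics/c9.png',cv2.resize(a,None,fx=4.5,fy=4.5,interpolation=cv2.INTER_CUBIC))
"
```

```text
61000 ((0.6653907299041748, -0.03447073698043823), (0.698948323726654, 1.6963731050491333), 0.0026821456849575043) ((0.6653770208358765, 0.25828537344932556), (0.698948323726654, 1.110860824584961), 0.0026821456849575043)
(112, 333) [ 0.54801985 -0.21578274]
(210, 375) [ 0.51748929 -0.28290978]
(308, 428) [ 0.47944423 -0.34957609]
(122, 318) [ 0.55834769 -0.2229734 ]
(196, 389) [ 0.50794207 -0.27296776]
(112, 348) [ 0.53756614 -0.21552883]
(208, 362) [ 0.52655571 -0.28176772]
[334 210  15  10  38] [339.81578947 213.81578947] [ 0.54046442 -0.23339915]
[358 220  14   9  44] [363.72727273 225.29545455] [ 0.45296608 -0.21786681]
```

View pics/c9.png

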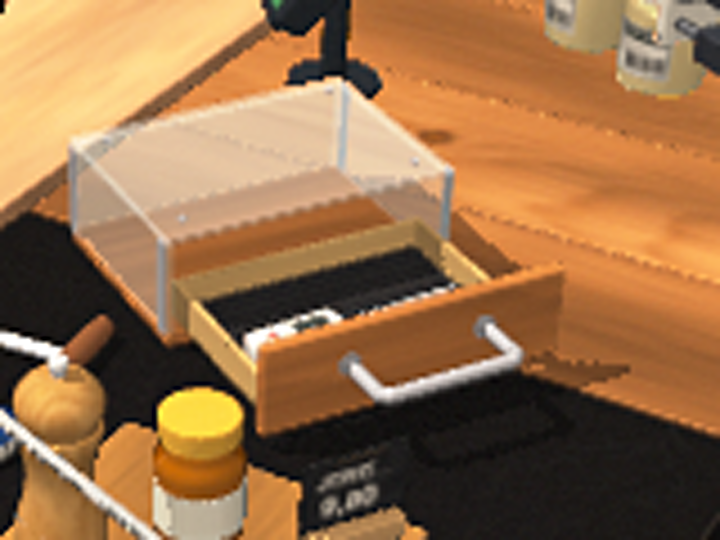

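```bash
python3 -c "
from h import *
p=r.get_state()['tcp_pos'];print(p,w2t(.5325-p[0],-.2485-p[1],-116.4))"
```

```text
[ 0.25495244 -0.32276394  0.20817551] [-18.99 -21.56]
```

```bash
python3 -m crank '[[[0,0,-5],[0,0,0],0.1],[[0,0,0],[-2.5,-2.9,0],0.1],[[0,0,0],[-2.8,-3.1,0],0.1],[[0,0,0],[-2.8,-3.1,0],0.1],[[0,0,0],[-2.8,-3.1,0],0.1],[[0,0,0],[-2.8,-3.1,0],0.1],[[0,0,0],[-2.8,-3.1,0],0.1],[[0,0,0],[-2.5,-3.2,0],0.1]]'
python3 -m crank '[[[0,0,0],[0,0,3],0.1],[[0,0,0],[0,0,4],0.1],[[0,0,0],[0,0,2],0.1],[[0,0,0],[0,0,0],0.1],[[0,0,0],[0,0,0],0.1]]'
python3 -c "
from h import *
print(to(.5325,-.2485));snap('side','side8')
a=cv2.imread('pics/side8.png')[140:260,280:440];cv2.imwrite('pics/c10.png',cv2.resize(a,None,fx=4.5,fy=4.5,interpolation=cv2.INTER_CUBIC))"
```

```text
time_s: 25.45
tcp_pos: [0.5364, -0.2458, 0.2077]
eef_rot: [180.0, -0.0, -116.2]
contact_force: [1.0, -1.0, -0.5]
gripper_width: 0.0394
gripper_force: 0.0
time_s: 25.95
tcp_pos: [0.5347, -0.2473, 0.1182]
eef_rot: [180.0, -0.0, -116.3]
contact_force: [0.0, -0.4, 1.4]
gripper_width: 0.0393
gripper_force: 0.0
[0.2  0.15]
```

View pics/c10.png

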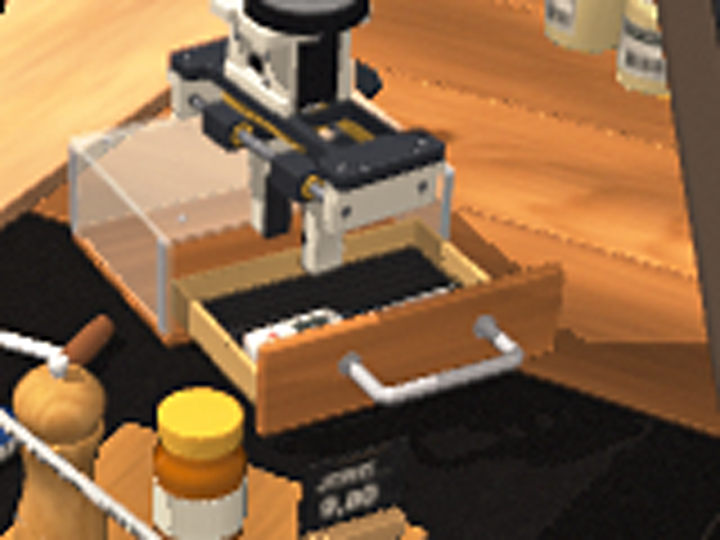

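The open gripper is above the head at (295,325), clear of the hood and the panel. I'll descend, grip and lift.

```bash
python3 -m crank '[[[0,0,0],[0.2,0.15,3],0.1],[[0,0,0],[0,0,2],0.1],[[0,0,0],[0,0,1],0.1],[[0,0,0],[0,0,0.8],0.1],[[0,0,0],[0,0,0],0.1]]'
python3 -m crank '[[[0,0,0],[0,0,0.3],0.1],[[0,0,0],[0,0,0],0.1],[[0,0,0],[0,0,0],0.6],[[0,0,0],[0,0,0],0.6],[[0,0,0],[0,0,0],0.6],[[0,0,0],[0,0,0],0.6],[[0,0,0],[0,0,0],0.6]]' 20
```

```text
time_s: 26.5
tcp_pos: [0.532, -0.249, 0.0502]
eef_rot: [-180.0, 0.0, -116.4]
contact_force: [-0.7, -0.0, -1.0]
gripper_width: 0.0391
gripper_force: 0.0
time_s: 27.2
tcp_pos: [0.5319, -0.2491, 0.0474]
eef_rot: [-180.0, 0.0, -116.4]
contact_force: [-0.3, -0.5, 3.0]
gripper_width: 0.0238
gripper_force: 19.8
```

```bash
python3 -m crank '[[[0,0,0],[0,0,-1],0.6],[[0,0,0],[0,0,-3],0.6],[[0,0,0],[0,0,-4],0.6],[[0,0,0],[0,0,-4],0.6],[[0,0,0],[0,0,-4],0.6],[[0,0,0],[0,0,-3],0.6],[[0,0,0],[0,0,-1.3],0.6],[[0,0,0],[0,0,0],0.6]]' 
python3 -c "
from h import *
print(r.get_state()['joints'],to(.4756,.280))
t=dict(np.load('pics/top6.npz'));s=dict(np.load('pics/side6.npz'))
Q=np.array([rp(s,*p,.008) for p in[(240,322),(316,372),(265,424),(185,370)]]);print(Q,Q.mean(0))
for c,seed in((t,(195,300)),(s,(290,370))):
  m=(c['color'].min(-1)>140).astype(np.uint8);m=cv2.morphologyEx(m,cv2.MORPH_OPEN,np.ones((7,7)))
  n,l=cv2.connectedComponents(m,connectivity=4);v,u=np.where(l==l[seed[1],seed[0]])
  q=np.array([rp(c,x,y,.008) for x,y in zip(u,v)],np.float32);k=cv2.convexHull(q)
  print(len(q),cv2.minAreaRect(q))
"
```

```text
time_s: 28.0
tcp_pos: [0.5323, -0.2492, 0.2523]
eef_rot: [-179.8, 0.1, -116.4]
contact_force: [0.7, 0.6, -1.5]
gripper_width: 0.0239
gripper_force: 19.8
[-6.03179189e+00  1.22432824e+01 -1.07956356e+01  7.93253947e-03
 -6.67401806e+01 -2.03369904e+01] [-44.89  28.58]
[[0.5287359  0.24500335]
 [0.30758678 0.27114226]
 [0.32531381 0.42022915]
 [0.53843224 0.40930224]] [0.42501718 0.33641925]
254133 ((0.5337255001068115, -0.019803643226623535), (1.732933521270752, 1.284146785736084), 88.53221893310547)
4280 ((0.42875635623931885, 0.3369354009628296), (0.16533103585243225, 0.22467921674251556), 84.40016174316406)
```

```bash
python3 -m crank '[[[0,0,0],[-1.5,0.96,0],0.6],[[0,0,0],[-3,1.92,0],0.6],[[0,0,0],[-3,1.92,0],0.6],[[0,0,0],[-3,1.92,0],0.6],[[0,0,0],[-3,1.92,0],0.6],[[0,0,0],[-3,1.92,0],0.6],[[0,0,0],[-3,1.92,0],0.6],[[0,0,0],[-3,1.92,0],0.6]]' 
python3 -m crank '[[[0,0,0],[-3,1.92,0],0.6],[[0,0,0],[-3,1.92,0],0.6],[[0,0,0],[-3,1.92,0],0.6],[[0,0,0],[-3,1.92,0],0.6],[[0,0,0],[-3,1.92,0],0.6],[[0,0,0],[-3,1.92,0],0.6],[[0,0,0],[-3,1.92,0],0.6],[[0,0,0],[-1.5,0.96,0],0.6]]' 
python3 -m crank '[[[0,0,4],[0,0,0],0.6],[[0,0,8],[0,0,0],0.6],[[0,0,8],[0,0,0],0.6],[[0,0,8],[0,0,0],0.6],[[0,0,8],[0,0,0],0.6],[[0,0,8],[0,0,0],0.6],[[0,0,8],[0,0,0],0.6],[[0,0,8],[0,0,0],0.6]]' 
python3 -m crank '[[[0,0,6],[0,0,0],0.6],[[0,0,2.8],[0,0,0],0.6],[[0,0,0],[0,0,3],0.6],[[0,0,0],[0,0,4],0.6],[[0,0,0],[0,0,4],0.6],[[0,0,0],[0,0,2],0.6],[[0,0,0],[0,0,0],0.6],[[0,0,0],[0,0,0],0.6]]' 
python3 -c "
from h import *
print(to(.4744,.2817));snap('side','side9');snap('top','top9')
a=cv2.imread('pics/side9.png')[260:460,140:400];cv2.imwrite('pics/c11.png',cv2.resize(a,None,fx=2.5,fy=2.5,interpolation=cv2.INTER_CUBIC))"
```

```text
time_s: 28.8
tcp_pos: [0.5012, 0.0177, 0.248]
eef_rot: [179.9, -0.1, -116.4]
contact_force: [0.5, -0.3, -0.7]
gripper_width: 0.0239
gripper_force: 19.8
time_s: 29.6
tcp_pos: [0.4723, 0.2839, 0.2478]
eef_rot: [179.9, -0.2, -116.3]
contact_force: [0.1, -1.0, -0.8]
gripper_width: 0.0234
gripper_force: 19.8
time_s: 30.4
tcp_pos: [0.4729, 0.2812, 0.2483]
eef_rot: [-179.9, -0.1, -176.7]
contact_force: [0.2, 0.2, -1.1]
gripper_width: 0.0238
gripper_force: 19.8
time_s: 31.2
tcp_pos: [0.4734, 0.2816, 0.1196]
eef_rot: [-179.9, -0.0, 174.8]
contact_force: [0.2, 1.1, -0.6]
gripper_width: 0.0241
gripper_force: 19.8
[-0.1   0.02]
```

View pics/c11.png

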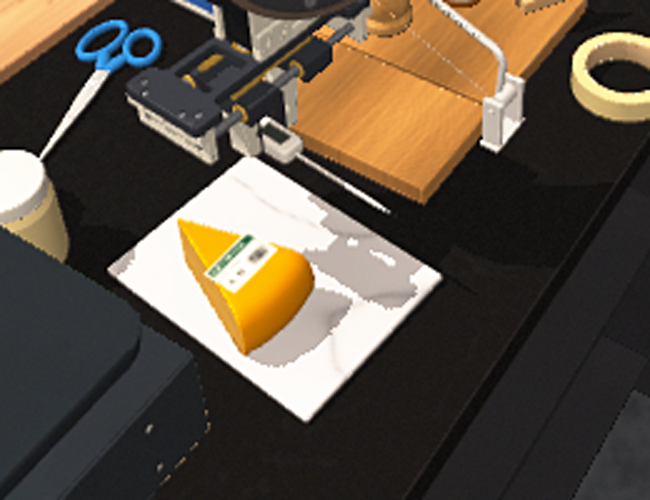

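```bash
python3 -c "
from h import *
s=dict(np.load('pics/side9.npz'));T=rp(s,296,344.8,.0985);print(T)
c=dict(np.load('pics/top9.npz'));P=pts(c)
a=c['color'][200:340,130:290,::-1];cv2.imwrite('pics/c12.png',cv2.resize(a,None,fx=4,fy=4,interpolation=cv2.INTER_CUBIC))"
python3 -m crank '[[[0,0,0],[0,0,3],0.6],[[0,0,0],[0,0,2.5],0.6],[[0,0,0],[0,0,1.5],0.6],[[0,0,0],[0,0,0.8],0.6],[[0,0,0],[0,0,0],0.6],[[0,0,0],[0,0,0],0.6]]'
```

```text
[0.33673878 0.29701658]
time_s: 31.9
tcp_pos: [0.4741, 0.2827, 0.0432]
eef_rot: [179.9, 0.1, 174.8]
contact_force: [-0.1, 0.9, -0.7]
gripper_width: 0.0238
gripper_force: 19.8
```

```bash
python3 -m crank '[[[0,0,0],[0,0,0.3],0.6],[[0,0,0],[0,0,0.2],0.6],[[0,0,0],[0,0,0.1],0.6],[[0,0,0],[0,0,0.05],0.6],[[0,0,0],[0,0,0],0.6],[[0,0,0],[0,0,0],0.6]]'
python3 -m crank '[[[0,0,0],[0,0,0],0.3],[[0,0,0],[0,0,0],0.2],[[0,0,0],[0,0,0],0.2],[[0,0,0],[0,0,0],0.2],[[0,0,0],[0,0,-1],0.2],[[0,0,0],[0,0,-3],0.2],[[0,0,0],[0,0,-4],0.2],[[0,0,0],[0,0,-4],0.2]]'
python3 -m crank '[[[0,0,0],[0,0,-4],0.5],[[0,0,0],[0,0,-4],0.5],[[0,0,0],[0,4,0],0.5],[[0,0,0],[0,4,0],0.5],[[0,0,0],[0,4,0],0.5],[[0,0,0],[0,4,0],0.5],[[0,0,0],[0,4,0],0.5],[[0,0,0],[0,4,0],0.5]]'
python3 -c "
from h import *
c=snap('top','top10');s=snap('side','side10')
a=np.hstack([cv2.resize(c['color'][220:340,130:250,::-1],None,fx=3,fy=3,interpolation=cv2.INTER_CUBIC),cv2.resize(s['color'][310:430,170:320,::-1],None,fx=3,fy=3,interpolation=cv2.INTER_CUBIC)[:360]]);cv2.imwrite('pics/c13.png',a)"
```

```text
time_s: 32.5
tcp_pos: [0.4736, 0.2822, 0.0364]
eef_rot: [180.0, 0.0, 174.9]
contact_force: [-2.9, -0.5, 6.7]
gripper_width: 0.0238
gripper_force: 19.8
time_s: 33.3
tcp_pos: [0.4732, 0.2817, 0.1573]
eef_rot: [-180.0, -0.0, 174.8]
contact_force: [0.4, 0.9, 0.2]
gripper_width: 0.0351
gripper_force: 0.0
time_s: 34.1
tcp_pos: [0.495, 0.5225, 0.2364]
eef_rot: [180.0, 0.0, 174.8]
contact_force: [0.9, 0.7, 0.8]
gripper_width: 0.0218
gripper_force: 0.0
```

View pics/c13.png

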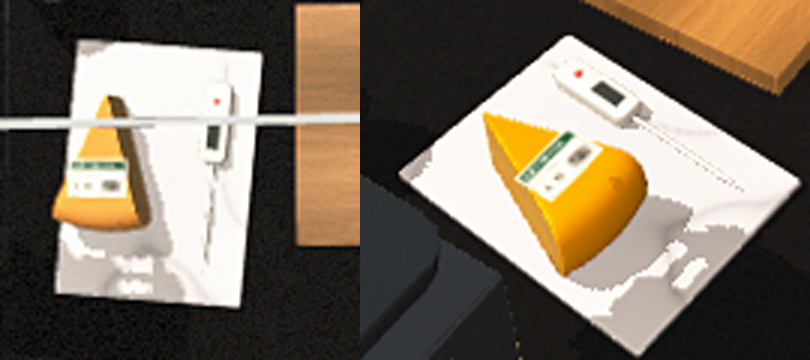

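The thermometer lies flat, centred lengthwise on the strip and parallel to it. The top view puts it about 35 mm from the slab edge, as wanted. Next I'll go back and shut the tray.

```bash
python3 -m crank '[[[0,0,0],[0.1,-2,0],0.5],[[0,0,0],[0.1,-4,0],0.5],[[0,0,0],[0.1,-4,0],0.5],[[0,0,0],[0.1,-4,0],0.5],[[0,0,0],[0.1,-4,0],0.5],[[0,0,0],[0.1,-4,0],0.5],[[0,0,0],[0.1,-4,0],0.5],[[0,0,0],[0.1,-4,0],0.5]]' | sed -n 2,4p
python3 -m crank '[[[0,0,0],[0.1,-4,0],0.5],[[0,0,0],[0.1,-4,0],0.5],[[0,0,0],[0.1,-4,0],0.5],[[0,0,0],[0.1,-4,0],0.5],[[0,0,0],[0.1,-4,0],0.5],[[0,0,0],[0.1,-4,0],0.5],[[0,0,0],[0.1,-4,0],0.5],[[0,0,0],[0.1,-4,0],0.5]]' | sed -n 2,4p
python3 -m crank '[[[0,0,0],[0.1,-4,0],0.5],[[0,0,0],[0.1,-4,0],0.5],[[0,0,0],[0,-4,0],0.5],[[0,0,-8],[0,-1.5,0],0.5],[[0,0,-8],[0,0,0],0.5],[[0,0,-8],[0,0,0],0.5],[[0,0,-8],[0,0,0],0.5],[[0,0,-8],[0,0,0],0.5]]' | sed -n 2,4p
python3 -m crank '[[[0,0,-8],[0,0,0],0.5],[[0,0,-8],[0,0,0],0.5],[[0,0,-7.8],[0,0,0],0.5],[[0,0,0],[0,0,0],0.5],[[0,0,0],[0,0,0],0.5]]' | sed -n 2,4p
python3 -c "
from h import *
print(to(.4078,-.2270))"
```

```text
tcp_pos: [0.4595, 0.221, 0.2364]
eef_rot: [180.0, 0.0, 174.8]
contact_force: [0.3, -0.6, 0.1]
tcp_pos: [0.4224, -0.0967, 0.2365]
eef_rot: [180.0, 0.1, 174.9]
contact_force: [0.8, 0.5, 0.5]
tcp_pos: [0.4086, -0.2295, 0.2362]
eef_rot: [-180.0, 0.0, -144.9]
contact_force: [-0.4, 0.4, 0.1]
tcp_pos: [0.4089, -0.2293, 0.236]
eef_rot: [-180.0, 0.0, -121.6]
contact_force: [0.4, 0.8, -1.4]
[-0.14  0.21]
```

```bash
python3 -m crank '[[[0,0,0],[-0.1,0.2,3],0.5],[[0,0,0],[0,0,4],0.5],[[0,0,0],[0,0,4],0.5],[[0,0,0],[0,0,3],0.5],[[0,0,0],[0,0,2],0.5],[[0,0,0],[0,0,1],0.5],[[0,0,0],[0,0,0.8],0.5],[[0,0,0],[0,0,0],0.5]]'
python3 -m crank '[[[0,0,0],[0,0,0],1],[[0,0,0],[0,0,0],1],[[0,0,0],[0,0,0],1],[[0,0,0],[0,0,0],1],[[0,0,0],[0,0,0],1]]' 25
python3 -m crank '[[[0,0,0],[0,-0.8,0],1],[[0,0,0],[0,-1.6,0],1],[[0,0,0],[0,-1.6,0],1],[[0,0,0],[0,-1.6,0],1],[[0,0,0],[0,-1.6,0],1],[[0,0,0],[0,-1.6,0],1],[[0,0,0],[0,-1.6,0],1],[[0,0,0],[0,-1.2,0],1]]'
python3 -m crank '[[[0,0,0],[0,-0.3,0],1],[[0,0,0],[0,-0.1,0],1],[[0,0,0],[0,0,0],1],[[0,0,0],[0,0,0],1]]'
```

```text
time_s: 37.9
tcp_pos: [0.4079, -0.2273, 0.0573]
eef_rot: [180.0, -0.0, -121.4]
contact_force: [0.3, -0.3, 0.2]
gripper_width: 0.0218
gripper_force: 0.0
time_s: 38.4
tcp_pos: [0.4086, -0.2274, 0.0584]
eef_rot: [-179.9, 0.0, -121.4]
contact_force: [-0.5, 0.9, 5.7]
gripper_width: 0.0092
gripper_force: 25.0
time_s: 39.2
tcp_pos: [0.5076, -0.2888, 0.0584]
eef_rot: [-180.0, -0.0, -121.4]
contact_force: [-2.8, -1.3, 7.4]
gripper_width: 0.0088
gripper_force: 25.0
time_s: 39.6
tcp_pos: [0.5109, -0.2907, 0.0584]
eef_rot: [-179.9, -0.0, -121.4]
contact_force: [-1.6, -5.0, 5.0]
gripper_width: 0.0092
gripper_force: 25.0
```

```bash
for i in 1 2; do python3 -m crank '[[[0,0,0],[0,-0.12,0],1],[[0,0,0],[0,0,0],1],[[0,0,0],[0,0,0],1]]'|sed -n '2p;4p'; done
```

```text
tcp_pos: [0.5114, -0.2911, 0.0584]
contact_force: [-2.9, -4.2, 6.9]
tcp_pos: [0.5116, -0.2912, 0.0584]
contact_force: [-5.3, -0.6, 10.2]
```

```bash
python3 -m crank '[[[0,0,0],[0,-0.15,0],1],[[0,0,0],[0,0,0],1],[[0,0,0],[0,0,0],1]]'|sed -n '2p;4p'
python3 -m crank '[[[0,0,0],[0,0.1,0],1],[[0,0,0],[0,0,0],0.5],[[0,0,0],[0,0,0],0.5],[[0,0,0],[0,0,0],0.5],[[0,0,0],[0,0,-3],0.5],[[0,0,0],[0,0,-4],0.5],[[0,0,0],[0,0,-4],0.5],[[0,0,0],[0,0,-4],0.5]]'
python3 -m crank '[[[0,0,0],[-2,1.6,0],-0.5],[[0,0,0],[-3,2.5,0],-0.8],[[0,0,0],[-3,2.5,0],-0.8],[[0,0,0],[-3,2.5,0],-0.8],[[0,0,0],[-3,2.5,0],-0.8],[[0,0,0],[-3,2.5,0],-0.8],[[0,0,0],[0,0,0],-0.8],[[0,0,0],[0,0,0],-0.8]]'
python3 -c "
from h import *
print(to(.4786,-.0398))"
```

```text
tcp_pos: [0.5116, -0.2913, 0.0583]
contact_force: [-8.8, 3.8, 14.6]
time_s: 41.3
tcp_pos: [0.5128, -0.2911, 0.2089]
eef_rot: [180.0, -0.0, -121.4]
contact_force: [1.5, -0.3, 0.2]
gripper_width: 0.0222
gripper_force: 0.0
time_s: 42.1
tcp_pos: [0.4812, -0.0718, 0.2077]
eef_rot: [-180.0, 0.0, -121.2]
contact_force: [-0.3, -0.8, -0.7]
gripper_width: 0.0772
gripper_force: 0.0
[-2.6   1.88]
```

```bash
python3 -m crank '[[[0,0,0],[-2.6,1.9,0],-0.8],[[0,0,0],[0,0,0],-0.8],[[0,0,0],[0,0,3],-0.8],[[0,0,0],[0,0,3],-0.8],[[0,0,0],[0,0,3],-0.8],[[0,0,0],[0,0,1.3],-0.8],[[0,0,0],[0,0,1],-0.8],[[0,0,0],[0,0,0],-0.8]]' | sed -n 2,5p
python3 -m crank '[[[0,0,0],[0,0,0],0.2],[[0,0,0],[0,0,0],0.2],[[0,0,0],[0,0,0],0.2],[[0,0,0],[0,0,0],0.2],[[0,0,0],[0,0,0],0.2],[[0,0,0],[0,0,0],0.2],[[0,0,0],[0,0,0],0.2],[[0,0,0],[0,0,0],0.2]]' 20
python3 -m crank '[[[0,0,0],[0,0,-1],0.2],[[0,0,0],[0,0,-3],0.2],[[0,0,0],[0,0,-3],0.2],[[0,0,0],[0,0,-2],0.2],[[0,0,0],[0,0,0],0.2],[[0,0,0],[0,0,0],0.2]]'
python3 -c "
from h import *
print(to(.4970,-.1837))"
```

```text
tcp_pos: [0.4778, -0.0416, 0.0934]
eef_rot: [179.9, -0.1, -121.4]
contact_force: [-0.3, 0.1, 0.2]
gripper_width: 0.0791
time_s: 43.7
tcp_pos: [0.4786, -0.0405, 0.0952]
eef_rot: [-180.0, 0.0, -121.3]
contact_force: [-1.4, 0.3, 5.1]
gripper_width: 0.0527
gripper_force: 20.0
time_s: 44.3
tcp_pos: [0.478, -0.0406, 0.1848]
eef_rot: [-180.0, 0.0, -121.4]
contact_force: [0.4, -1.0, -1.4]
gripper_width: 0.0527
gripper_force: 20.0
[11.23 -9.07]
```

```bash
python3 -m crank '[[[0,0,0],[1.4,-1.1,0],0.2],[[0,0,0],[2.5,-2,0],0.2],[[0,0,0],[2.5,-2,0],0.2],[[0,0,0],[2.5,-2,0],0.2],[[0,0,0],[2.3,-2,0],0.2],[[0,0,0],[0,0,0],0.2],[[0,0,0],[0,0,3],0.2],[[0,0,0],[0,0,3],0.2]]' | sed -n 2,5p
python3 -m crank '[[[0,0,0],[0,0,3],0.2],[[0,0,0],[0,0,1.5],0.2],[[0,0,0],[0,0,0.7],0.2],[[0,0,0],[0,0,0.1],0.2],[[0,0,0],[0,0,0],0.2],[[0,0,0],[0,0,0],0.2],[[0,0,0],[0,0,0],0.2]]'
for i in 1 2; do python3 -m crank '[[[0,0,0],[0,0,0.1],0.2],[[0,0,0],[0,0,0],0.2],[[0,0,0],[0,0,0],0.2]]'|sed -n '2p;4p'; done
```

```text
tcp_pos: [0.4973, -0.1837, 0.1233]
eef_rot: [180.0, 0.0, -121.4]
contact_force: [0.7, 0.0, -2.1]
gripper_width: 0.0531
time_s: 45.8
tcp_pos: [0.4983, -0.1836, 0.0725]
eef_rot: [-179.9, 0.0, -121.4]
contact_force: [0.2, -0.5, -2.4]
gripper_width: 0.0529
gripper_force: 20.0
tcp_pos: [0.4978, -0.1837, 0.0707]
contact_force: [-0.8, -0.2, -1.7]
tcp_pos: [0.4977, -0.1836, 0.0695]
contact_force: [1.4, -0.4, -2.1]
```

```bash
for i in 1 2 3; do python3 -m crank '[[[0,0,0],[0,0,0.1],0.2],[[0,0,0],[0,0,0],0.2],[[0,0,0],[0,0,0],0.2]]'|sed -n '2p;4p'; done
```

```text
tcp_pos: [0.4977, -0.1837, 0.0685]
contact_force: [-0.4, -0.3, -1.9]
tcp_pos: [0.4978, -0.1837, 0.0679]
contact_force: [-1.8, -0.1, 3.9]
tcp_pos: [0.4979, -0.1837, 0.0678]
contact_force: [-5.0, 2.4, 14.6]
```

```bash
python3 -m crank '[[[0,0,0],[0,0,-0.15],0.2],[[0,0,0],[0,0,0],-0.2],[[0,0,0],[0,0,0],-0.8],[[0,0,0],[0,0,0],-0.8],[[0,0,0],[0,0,0],-0.8],[[0,0,0],[0,0,0],-0.8]]' | sed -n 2,5p
python3 -m crank '[[[0,0,0],[0,0,-1],-0.8],[[0,0,0],[0,0,-3],-0.8],[[0,0,0],[0,0,-4],-0.8],[[0,0,0],[0,0,-4],0],[[0,0,0],[0,0,0],0],[[0,0,0],[0,0,0],0]]' | sed -n 2,5p
python3 -c "
from h import *
print(to(.3999,-.0748))"
```

```text
tcp_pos: [0.4978, -0.1837, 0.068]
eef_rot: [180.0, -0.0, -121.4]
contact_force: [-0.0, -0.1, -0.0]
gripper_width: 0.0768
tcp_pos: [0.4983, -0.1836, 0.1898]
eef_rot: [-179.8, 0.1, -121.4]
contact_force: [-0.2, -0.6, -0.0]
gripper_width: 0.0603
[-4.17 14.06]
```

```bash
python3 -m crank '[[[0,0,0],[-0.7,2.1,0],0],[[0,0,0],[-0.9,3,0],0],[[0,0,0],[-0.9,3,0],0],[[0,0,0],[-0.9,3,0],0],[[0,0,0],[-0.8,3,0],0],[[0,0,0],[0,0,0],0],[[0,0,0],[0,0,3],0],[[0,0,0],[0,0,3],0]]' | sed -n 2,5p
python3 -m crank '[[[0,0,0],[0,0,3],0],[[0,0,0],[0,0,1.6],0],[[0,0,0],[0,0,0.7],0],[[0,0,0],[0,0,0],0],[[0,0,0],[0,0,0],0]]' | sed -n 2,5p
python3 -m crank '[[[0,0,0],[0,0,0],0.5],[[0,0,0],[0,0,0],1],[[0,0,0],[0,0,0],1],[[0,0,0],[0,0,0],1],[[0,0,0],[0,0,0],1],[[0,0,0],[0,0,0],1],[[0,0,0],[0,0,0],1],[[0,0,0],[0,0,0],1]]' 8
python3 -m crank '[[[0,0,0],[0,0,-1],1],[[0,0,0],[0,0,-3],1],[[0,0,0],[0,0,-4],1],[[0,0,0],[0,0,-3],1],[[0,0,0],[0,0,0],1],[[0,0,0],[0,0,0],1]]' | sed -n 2,5p
python3 -c "
from h import *
print(to(.4127,-.3234))"
```

```text
tcp_pos: [0.3996, -0.0742, 0.1276]
eef_rot: [-179.9, 0.1, -121.3]
contact_force: [0.7, 0.1, -0.3]
gripper_width: 0.0438
tcp_pos: [0.3996, -0.0745, 0.0754]
eef_rot: [-180.0, -0.0, -121.4]
contact_force: [0.0, 0.6, -0.1]
gripper_width: 0.044
time_s: 50.6
tcp_pos: [0.3993, -0.0744, 0.0751]
eef_rot: [-180.0, 0.0, -121.4]
contact_force: [-1.4, 0.8, 2.1]
gripper_width: 0.0033
gripper_force: 8.0
tcp_pos: [0.3992, -0.0743, 0.1853]
eef_rot: [-180.0, 0.1, -121.4]
contact_force: [-0.7, 0.0, -1.3]
gripper_width: 0.0031
[ 20.57 -14.13]
```

```bash
python3 -m crank '[[[0,0,0],[2.1,-1.5,0],1],[[0,0,0],[3.1,-2.1,0],1],[[0,0,0],[3.1,-2.1,0],1],[[0,0,0],[3.1,-2.1,0],1],[[0,0,0],[3.1,-2.1,0],1],[[0,0,0],[3.1,-2.1,0],1],[[0,0,0],[3,-2.1,0],1],[[0,0,0],[0,0,0],1]]'| sed -n 2,5p
python3 -m crank '[[[0,0,0],[0,0,3],1],[[0,0,0],[0,0,4],1],[[0,0,0],[0,0,3],1],[[0,0,0],[0,0,2],1],[[0,0,0],[0,0,1],1],[[0,0,0],[0,0,0.5],1],[[0,0,0],[0,0,0],1],[[0,0,0],[0,0,0],1]]'| sed -n 2,5p
for i in 1 2; do python3 -m crank '[[[0,0,0],[0,0,0.1],1],[[0,0,0],[0,0,0],1],[[0,0,0],[0,0,0],1]]'|sed -n '2p;4p'; done
```

```text
tcp_pos: [0.4116, -0.3266, 0.1826]
eef_rot: [179.8, -0.1, -121.6]
contact_force: [-0.7, 0.2, -1.2]
gripper_width: 0.0029
tcp_pos: [0.413, -0.3238, 0.0508]
eef_rot: [-179.9, 0.0, -121.3]
contact_force: [0.1, 0.4, 0.3]
gripper_width: 0.0032
tcp_pos: [0.4126, -0.3238, 0.0496]
contact_force: [0.4, -0.2, -0.4]
tcp_pos: [0.4124, -0.3237, 0.0481]
contact_force: [-0.6, -0.2, -0.5]
```

```bash
python3 -m crank '[[[0,0,0],[0,0,0.05],1],[[0,0,0],[0,0,0],1],[[0,0,0],[0,0,0],1]]'|sed -n '2p;4p'
python3 -m crank '[[[0,0,0],[0,0,0],0.3],[[0,0,0],[0,0,0],0],[[0,0,0],[0,0,0],0],[[0,0,0],[0,0,0],0],[[0,0,0],[0,0,-1],0],[[0,0,0],[0,0,-3],-0.4],[[0,0,0],[0,0,-4],-0.6],[[0,0,0],[0,0,-4],-0.6]]'
python3 -m crank '[[[0,0,0],[0,0,-4],-0.6],[[0,0,0],[0,0,-4],-0.6],[[0,0,0],[0,0,0],-0.6],[[0,0,0],[0,0,0],-0.6]]' | sed -n 2,5p
python3 -c "
from h import *
print(to(.52,.0391))"
```

```text
tcp_pos: [0.4124, -0.3237, 0.0479]
contact_force: [-2.0, 1.5, 5.7]
time_s: 54.5
tcp_pos: [0.412, -0.3236, 0.1694]
eef_rot: [180.0, -0.0, -121.4]
contact_force: [0.5, -0.6, 0.3]
gripper_width: 0.0613
gripper_force: 0.0
tcp_pos: [0.4126, -0.3237, 0.2491]
eef_rot: [-179.8, 0.1, -121.4]
contact_force: [-0.3, 1.4, -1.3]
gripper_width: 0.07
[-36.57   9.72]
```

```bash
python3 -m crank '[[[0,0,0],[-2.1,0.6,0],-0.7],[[0,0,0],[-4,1.05,0],-0.7],[[0,0,0],[-4,1.05,0],-0.7],[[0,0,0],[-4,1.05,0],-0.7],[[0,0,0],[-4,1.05,0],-0.7],[[0,0,0],[-4,1.05,0],-0.7],[[0,0,0],[-4,1.05,0],-0.7],[[0,0,0],[-4,1.05,0],-0.7]]'| sed -n 2,5p
python3 -m crank '[[[0,0,0],[-4,1.05,0],-0.7],[[0,0,0],[-2.5,0.7,0],-0.7],[[0,0,0],[0,0,0],-0.7],[[0,0,0],[0,0,3],-0.7],[[0,0,0],[0,0,3],-0.7],[[0,0,0],[0,0,2],-0.7],[[0,0,0],[0,0,1.1],-0.7],[[0,0,0],[0,0,0],-0.7]]'| sed -n 2,5p
python3 -m crank '[[[0,0,0],[0,0,0],0.3],[[0,0,0],[0,0,0],0.3],[[0,0,0],[0,0,0],0.3],[[0,0,0],[0,0,0],0.3],[[0,0,0],[0,0,0],0.3],[[0,0,0],[0,0,0],0.3],[[0,0,0],[0,0,0],0.3]]' 15
python3 -m crank '[[[0,0,0],[0,0,-1],0.3],[[0,0,0],[0,0,-3],0.3],[[0,0,0],[0,0,-3],0.3],[[0,0,0],[0,0,-2],0.3],[[0,0,0],[0,0,0],0.3],[[0,0,0],[0,0,0],0.3]]'| sed -n 2,5p
python3 -c "
from h import *
print(to(.4509,-.2565))"
```

```text
tcp_pos: [0.5005, -0.0238, 0.2465]
eef_rot: [179.9, -0.1, -121.4]
contact_force: [0.6, 0.1, 0.7]
gripper_width: 0.0745
tcp_pos: [0.5188, 0.0385, 0.1547]
eef_rot: [179.9, -0.2, -121.4]
contact_force: [0.5, -0.9, 0.0]
gripper_width: 0.0745
time_s: 57.2
tcp_pos: [0.5206, 0.0394, 0.1572]
eef_rot: [-179.9, 0.1, -121.4]
contact_force: [0.3, -0.2, 5.4]
gripper_width: 0.0471
gripper_force: 15.0
tcp_pos: [0.5196, 0.0394, 0.2464]
eef_rot: [180.0, 0.0, -121.4]
contact_force: [-0.8, -0.1, -1.6]
gripper_width: 0.0479
[28.83 -9.54]
```

```bash
python3 -m crank '[[[0,0,0],[1.5,-0.5,0],0.3],[[0,0,0],[3.2,-1,0],0.3],[[0,0,0],[3.2,-1,0],0.3],[[0,0,0],[3.2,-1,0],0.3],[[0,0,0],[3.2,-1,0],0.3],[[0,0,0],[3.2,-1,0],0.3],[[0,0,0],[3.2,-1,0],0.3],[[0,0,0],[3.2,-1,0],0.3]]'| sed -n 2,5p
python3 -m crank '[[[0,0,0],[3.2,-1,0],0.3],[[0,0,0],[1.7,-1,0],0.3],[[0,0,0],[0,0,0],0.3],[[0,0,0],[0,0,0],0.3],[[0,0,0],[0,0,3],0.3],[[0,0,0],[0,0,3],0.3],[[0,0,0],[0,0,3],0.3],[[0,0,0],[0,0,1.5],0.3]]'| sed -n 2,5p
python3 -m crank '[[[0,0,0],[0,0,0.8],0.3],[[0,0,0],[0,0,0],0.3],[[0,0,0],[0,0,0],0.3]]'| sed -n 2,5p
for i in 1 2; do python3 -m crank '[[[0,0,0],[0,0,0.1],0.3],[[0,0,0],[0,0,0],0.3],[[0,0,0],[0,0,0],0.3]]'|sed -n '2p;4p'; done
```

```text
tcp_pos: [0.4579, -0.2054, 0.2453]
eef_rot: [179.9, -0.1, -121.4]
contact_force: [0.6, -0.5, -0.9]
gripper_width: 0.0473
tcp_pos: [0.4494, -0.2549, 0.1386]
eef_rot: [179.8, -0.1, -121.3]
contact_force: [0.0, 0.8, -0.9]
gripper_width: 0.0473
tcp_pos: [0.4518, -0.2559, 0.1342]
eef_rot: [-180.0, 0.0, -121.3]
contact_force: [0.6, 0.0, -1.3]
gripper_width: 0.0476
tcp_pos: [0.4515, -0.2561, 0.1331]
contact_force: [1.2, 0.5, -2.4]
tcp_pos: [0.4512, -0.2561, 0.1316]
contact_force: [-0.5, 0.4, -2.3]
```

```bash
for i in 1 2; do python3 -m crank '[[[0,0,0],[0,0,0.1],0.3],[[0,0,0],[0,0,0],0.3],[[0,0,0],[0,0,0],0.3]]'|sed -n '2p;4p'; done
```

```text
tcp_pos: [0.4512, -0.2561, 0.1305]
contact_force: [0.3, -0.5, -1.9]
tcp_pos: [0.4516, -0.2562, 0.13]
contact_force: [-0.5, -0.2, 3.7]
```

Contact made. I'll release, retreat and check.

```bash
python3 -m crank '[[[0,0,0],[0,0,0],0],[[0,0,0],[0,0,0],-0.6],[[0,0,0],[0,0,0],-0.7],[[0,0,0],[0,0,0],-0.7],[[0,0,0],[0,0,-1],-0.7],[[0,0,0],[0,0,-3],-0.7],[[0,0,0],[0,0,-4],-0.7],[[0,0,0],[0,0,-4],-0.7]]'| sed -n 2,5p
python3 -m crank '[[[0,0,0],[2,0,0],-0.7],[[0,0,0],[4,0,0],-0.7],[[0,0,0],[4,0,0],-0.7],[[0,0,0],[4,0,0],-0.7],[[0,0,0],[4,0,0],-0.7],[[0,0,0],[4,0,0],-0.7],[[0,0,0],[4,0,0],-0.7],[[0,0,0],[4,0,0],-0.7]]'| sed -n 2,5p
python3 -m crank '[[[0,0,0],[4,0,0],-0.7],[[0,0,0],[4,0,0],-0.7],[[0,0,0],[4,0,0],-0.7],[[0,0,0],[0,0,0],-0.7],[[0,0,0],[0,0,0],-0.7]]'| sed -n 2,5p
python3 -c "
from h import *
np.set_printoptions(precision=4,suppress=True)
c=snap('top','topF');s=snap('side','sideF')
W0,S0=[pts(dict(np.load(f'pics/{n}0.npz'))) for n in('top','side')]
for a,b in((W0,pts(c)),(S0,pts(s))):
 for n,lo,hi in(('jar',[.46,-.22,.07],[.53,-.15,.1]),('mill',[.42,-.285,.11],[.48,-.225,.16]),('card',[.38,-.37,.02],[.44,-.28,.08]),('handle',[.47,-.34,.045],[.53,-.24,.068])):
  f=lambda q:np.nanmedian(q[np.all((q>lo)&(q<hi),-1)],0)
  print(n,f(a),f(b)-f(a))
z=lambda q:cv2.resize(q,(400,400),interpolation=cv2.INTER_CUBIC)
cv2.imwrite('pics/cF.png',np.hstack([z(c['color'][190:300,360:470,::-1]),z(s['color'][150:260,290:400,::-1])]))"
```

```text
tcp_pos: [0.4508, -0.256, 0.2514]
eef_rot: [180.0, -0.0, -121.4]
contact_force: [0.7, 0.1, 0.1]
gripper_width: 0.0746
tcp_pos: [0.294, -0.5135, 0.2504]
eef_rot: [-180.0, -0.0, -121.4]
contact_force: [0.4, 0.1, 0.3]
gripper_width: 0.0749
tcp_pos: [0.2317, -0.6152, 0.2493]
eef_rot: [180.0, 0.0, -121.5]
contact_force: [-0.5, 0.2, -0.8]
gripper_width: 0.0745
jar [ 0.4973 -0.1853  0.0829] [ 0.0001  0.0019 -0.0001]
mill [ 0.4489 -0.2573  0.133 ] [-0.0005 -0.0003  0.0005]
card [ 0.412  -0.3267  0.049 ] [-0.0002  0.0029  0.0046]
handle [ 0.5047 -0.3024  0.0549] [0.0017 0.0018 0.    ]
jar [ 0.493  -0.1747  0.0834] [-0.0002  0.0008  0.0003]
mill [ 0.4448 -0.2435  0.1294] [-0.0003 -0.0009  0.0002]
card [ 0.412  -0.3223  0.0434] [-0.0027  0.0013  0.0013]
handle [ 0.5134 -0.2805  0.0547] [ 0.003  -0.0007  0.0003]
```

View pics/cF.png

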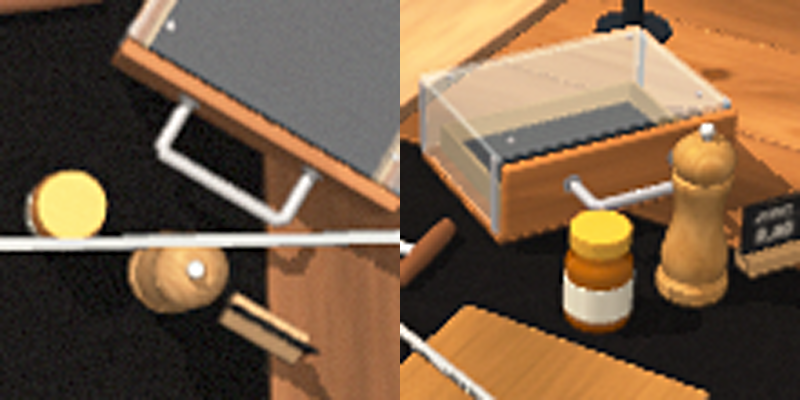

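All three objects stand within about 3 mm of their starting places and the card is parallel to the case front. The tray is shut and the arm is clear, so I'm handing in.

```bash
python3 -c "
from plant import r
print(r.close_job())"
```

```text
the job is handed in; nothing more can be done
None
```

The job is handed in, with no verdict shown: the thermometer lies flat on the slab's free strip, the tray is shut, and the mill, card and jar stand upright within about 3 mm of where they were.

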